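# Set up a pinion shaft on V-blocks with its height reference

### The arm

A 7-joint arm with a two-finger parallel gripper is mounted at the origin on a cart in front of the work surface, level with it; the furniture and walls round the work are solid. World frame = base frame: x ahead of the robot, y to its left, z up, the work surface at z = 0. Lengths are in m, angles in rad, forces in N, time in s.
With the tool pointing down it reaches from about 0.35 to 0.775 m from the base axis. Payload 3.1 kg.
Tool frame: the origin (TCP) lies midway between the tips of the shut fingers; the grasp point (between the pads) lies 19 mm behind it; x points along the fingers, y is the direction in which the jaws open and shut, and the axes are right-handed (so a half turn about x gives the same grasp; the last joint's range is limited). The gripper opens to 85 mm and grips with 20 to 120 N. Pads are 22 mm wide; open, the fingers measure 114 mm over their backs; the gripper's body (76 mm by 85 mm) begins 54 mm behind the grasp point. The pads swing forward as they close: fully open they stand 13 mm farther back than shut.
Start: joints at [1.175, 0.311, 0.014, 1.512, -0.004, 1.319, -0.027], TCP at [0.191, -0.516, 0.231] pointing down, gripper open.
Joint ranges: [-2.7, 2.7], [-0.3, 1.91], [-1.27, 1.3], [0.12, 2.57], [-1.44, 4.58], [0.2, 2.03], [-3.05, 3.05]. Speed limits (rad/s): [2.79, 2.79, 3.14, 3.14, 3.14, 3.14, 3.14].

### API

Orientations are given as a unit quaternion [x, y, z, w].
In Python, from cell import r, optics gives the robot as it stands.
- The arm moves only by the tool drive_tool, never from a script. Its argument "moves" is a list that holds one entry, the list of rows, each a list of 5 numbers: the shift along the tool's x, y, z as a fraction of full scale, then the turn about the tool's x as a fraction of full scale, then the closure in counts, from 0 (fully open) to 255 (shut). A call has 1 to 12 rows; each row shifts and turns the commanded pose from where the row before left it, along the tool's axes as they then stand; what a row does not reach is not made up. Full scale, the value 1, is 0.1 m for a shift and 2 rad for a turn. A row lasts 1/10 s, in which the tool goes at most 50 mm and 8.59 degrees, less where a joint would pass 70% of its speed; a pose out of reach is approached as far as the arm can. A call with a number of a shift or a turn outside -1 to 1 is refused whole. A call with a gripper value outside its range is refused whole. The fingers move at their own pace and stop on an object; "squeeze" is the grip in N (left out, the last holds). Time passes only in rows, so rows that do not move let the fingers close. It gives the time, the measured TCP pose, the force and the opening at its end, in the units of the state.
- r.read_state(): the state, without advancing time (a new reading comes with each control period).
- optics.snapshot(name): name is "scene" or "side" or "wrist"; returns a dict with "img" (384x512x3 uint8, blue, green, red), "camera_matrix" (3x3 intrinsics, pixels), "dist_coeffs" ([k1, k2, p1, p2, k3] as OpenCV has them; the pictures are not rectified), "T" (4x4, takes a point from camera to world coordinates). Camera axes: x right, y up, looking along -z (the intrinsics and any distortion apply to the point x, -y, -z); pixel columns grow to the right and rows downward; lengths in m; the calibration is good to about 2 mm. A picture is of the moment at which its call begins. There is no depth.
- r.hand_in(): hands the job in, once; it reports no verdict.
The state is a dict: "time_s": time; "qpos": joint angles; "joint_vel": joint speeds; "joint_torque": joint torques, N m; "eef_pos": TCP position; "tcp_rot": TCP orientation; "contact_force": force on the tool from outside, world axes, zero at the start; "wrist_torque": the same for the moment, N m; "opening": finger opening in m.
Only numpy, scipy, OpenCV 4.12 (cv2) and the standard library are available. Lean on these libraries where they do the work, as an engineer would, in place of code of your own. Each camera call takes 0.05 s, during which the arm holds its last target.

### The job

Get the pinion shaft ready for its run-out check on the granite plate. Stand the two V-blocks on the plate with their grooves in line with the nose of the end stop, one to go under each bearing journal midway between gear and end of journal, and lay the shaft in them with its plain end towards the stop's nose and no more than a centimetre from it, never letting the shaft touch the plate. Then stand the length bar that is as tall as the top of the gear will be (the shortest of the three) upright on the plate, squarely in front of the gear on the robot's side, about two fingers' breadth clear of the teeth, and leave the two taller bars where they are.

Things in the scene. Friction and masses are not known exactly. Their poses are not given: they have to be found in the camera images.
- plate: dark grey granite plate 200 mm (own x, away from the robot) by 300 mm (own y, to the robot's left), its flat top 50 mm above the table. Origin: centre of the underside, on the table. Fixed.
- end_stop: small dark steel bracket with a round-nosed screw, fixed on the plate near its left end. Origin: on the plate's top, straight below the tip of the nose. The 10 mm nose points along own -y (to the robot's right), axis 30.5 mm above the plate; the bracket takes up 0 to 58 mm on the +y side, 36 mm wide, 44 mm high. Own x points away from the robot.
- cradle: light wooden cradle fixed on the table, 64 mm by 180 mm (own y, along the shaft); the shaft lies in it at the start, axis 40 mm above the table. Base 9 mm thick; two notched uprights, 14 mm thick, 50 mm wide, 45 mm high, stand 60 mm either side of the middle, with free space between them round the gear. Origin: centre of the underside.
- gear_shaft: steel shaft, 198 mm along own y. Origin: on the axis at mid gear. Gear 35 mm across, 28 mm wide; 20 mm collars to 18 mm either side, then 14 mm journals to 80 mm. +y side ends there (plain end); on -y a 12 mm keyed drive end runs to 118 mm. Own x, z turn as it rolls. Mass centre 6 mm to -y. Pinch across the gear. In the V-blocks its axis is 30.5 mm, its gear top 48 mm above the plate. 0.4 kg.
- v_block_a: one of two identical, interchangeable steel V-blocks, 40 mm long (own x, the way the groove runs), 42 mm wide (own y), 34 mm high. Origin: centre of the underside. The groove in the top is 29 mm wide, its bottom 21 mm up; a 14 mm bar in it has its axis 30.5 mm above the underside. Pinch across the 42 mm. 0.33 kg, loose.
- v_block_b: one of two identical, interchangeable steel V-blocks, 40 mm long (own x, the way the groove runs), 42 mm wide (own y), 34 mm high. Origin: centre of the underside. The groove in the top is 29 mm wide, its bottom 21 mm up; a 14 mm bar in it has its axis 30.5 mm above the underside. Pinch across the 42 mm. 0.33 kg, loose.
- bar_48: plain steel length bar standing on end, 48 mm tall, 18 mm wide, 26 mm deep, the shortest of three: the height reference to be moved. Own y: up, along the 48 mm; own x: across the 18 mm; own z: level, across the 26 mm. Origin at half height (24 mm up) in the middle of one 18 mm wide face, so its centre is 13 mm along own z. 0.175 kg.
- bar_48_mid (a point): the centre of the 48 mm bar, 24 mm above what it stands on; axes as for the bar.
- bar_62: plain steel length bar standing on end, 62 mm tall, 18 mm wide, 26 mm deep, the middle one of three: to be left alone. Own y: up, along the 62 mm; own x: across the 18 mm; own z: level, across the 26 mm. Origin at half height (31 mm up) in the middle of one 18 mm wide face, so its centre is 13 mm along own z. 0.23 kg.
- bar_75: plain steel length bar standing on end, 75 mm tall, 18 mm wide, 26 mm deep, the tallest of three: to be left alone. Own y: up, along the 75 mm; own x: across the 18 mm; own z: level, across the 26 mm. Origin at half height (38 mm up) in the middle of one 18 mm wide face, so its centre is 13 mm along own z. 0.27 kg.
Mind the look-alikes: they are no part of the job. Leave any orange or pink look-alike of the bar_48 alone.

How it is judged:
By the outcome, as a careful person would: the job done as asked, in the order asked, and still so for the second after the job is handed in, with the robot touching nothing.
It also fails if it takes over 109 s, if anything falls off the work surface, if the arm or the gripper's body presses on something with over 40 N, if the wrist force passes 120 N, or if a joint passes its speed limit or range.

## Working session

There is one attempt and no reset: what is moved stays moved. The work goes in short steps, Python scripts to look and compute and a tool call to move; the robot and the scene stay as the last step left them, time stands still between calls to the robot, and variables do not carry over. Pictures are saved under pics/ and viewed, and the job is handed in when it is done.

Besides the shell and the picture viewer there is one more tool, called after ">>>" as name([rows], argument=value, ...), one row to a line, values as JSON. drive_tool: Moves the arm, as the interface text tells. Shift numbers are shares of 0.1 m and turn numbers shares of 2 rad, none past 1 either way. Its arguments: {"type":"object","properties":{"moves":{"type":"array"},"squeeze":{"type":"number"}},"required":["moves"]}

```bash
ls; mkdir -p pics; python3 - <<'E'
from cell import r, optics
import cv2,numpy as np
print(r.read_state())
for n in ["scene","side","wrist"]:
    s=optics.snapshot(n); cv2.imwrite(f"pics/{n}0.png",s["img"]); print(n,s["camera_matrix"],s["dist_coeffs"],s["T"])
E
```

```text
pics
{'time_s': 0.0, 'qpos': array([ 1.1753209 ,  0.31171233,  0.01399602,  1.51302898, -0.00440965,
        1.31919057, -0.02718393]), 'joint_vel': array([ 0.00021972,  0.00310831,  0.0005892 ,  0.00016395,  0.00196845,
        0.00068067, -0.00114775]), 'joint_torque': array([ 2.21590750e-05, -3.79917383e+01,  1.45924436e-01, -2.30588722e+01,
        1.21916877e-02,  1.34751588e-02,  2.35422689e-06]), 'eef_pos': array([ 0.19030865, -0.51526549,  0.23023973]), 'tcp_rot': array([-0.69589357, -0.12525478,  0.69624105, -0.12365993]), 'contact_force': array([-0.66891989,  0.37026836,  0.08444937]), 'wrist_torque': array([ 0.00265157, -0.03853063, -0.0081287 ]), 'opening': 0.08553363918038003}
scene [[476.1748777    0.         264.51015548]
 [  0.         476.1748777  185.36953269]
 [  0.           0.           1.        ]] [-0.19856387  0.          0.          0.          0.        ] [[ 0.88329078  0.34154989 -0.32115584  0.03426818]
 [-0.46875846  0.65499422 -0.59266186 -0.90341818]
 [ 0.00793163  0.67403728  0.73865475  1.15746657]
 [ 0.          0.          0.          1.        ]]
side [[394.47484413   0.         256.97118372]
 [  0.         394.47484413 192.70942493]
 [  0.           0.           1.        ]] [-0.13034969  0.          0.          0.          0.        ] [[-0.82649595  0.23015259 -0.5137453  -0.10531534]
 [-0.56292628 -0.33093061  0.75736315  0.877194  ]
 [ 0.00429505  0.9151583   0.40307175  0.55265618]
 [ 0.          0.          0.          1.        ]]
wrist [[284.0642336    0.         256.29163103]
 [  0.         284.0642336  191.95791022]
 [  0.           0.           1.        ]] [-0.03709972  0.          0.          0.          0.        ] [[ 0.34642171  0.90600324  0.24320799  0.25126646]
 [-0.93807691  0.33510789  0.08783169 -0.49245745]
 [-0.00192512 -0.2585746   0.96598937  0.37282406]
 [ 0.          0.          0.          1.        ]]
```

View pics/scene0.png

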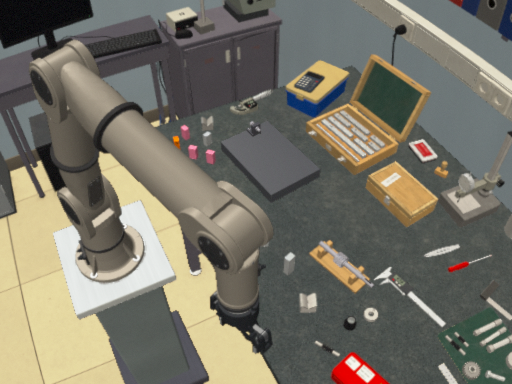

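View pics/side0.png

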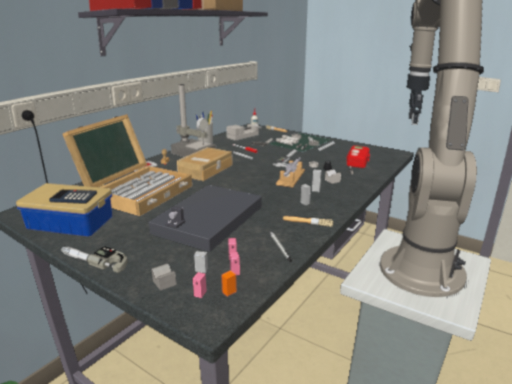

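View pics/wrist0.png

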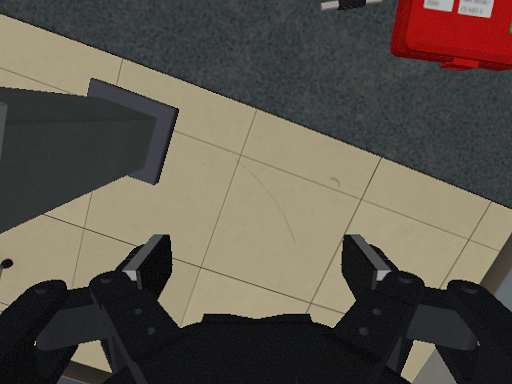

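```bash
cat > h.py <<'E'
from cell import r, optics
import cv2,numpy as np
def snap(n,f=None):
    s=optics.snapshot(n)
    if f: cv2.imwrite(f"pics/{f}.png",s["img"]); np.savez(f"pics/{f}.npz",**s)
    return s
def load(f): return dict(np.load(f"pics/{f}.npz"))
def ray(s,uv):
    uv=np.array(uv,float).reshape(-1,1,2)
    p=cv2.undistortPoints(uv,s["camera_matrix"],s["dist_coeffs"]).reshape(-1,2)
    d=np.c_[p[:,0],-p[:,1],-np.ones(len(p))]@s["T"][:3,:3].T
    return s["T"][:3,3],d
def onz(s,uv,z):
    o,d=ray(s,uv); return o+d*((z-o[2])/d[:,2])[:,None]
def proj(s,P):
    P=np.array(P,float).reshape(-1,3); T=s["T"]
    c=(P-T[:3,3])@T[:3,:3]; c=c*[1,-1,-1]
    return cv2.projectPoints(c.reshape(-1,1,3),np.zeros(3),np.zeros(3),s["camera_matrix"],s["dist_coeffs"])[0].reshape(-1,2)
def tri(ss,uvs):
    A=np.zeros((3,3));b=np.zeros(3)
    for s,uv in zip(ss,uvs):
        o,d=ray(s,uv); d=d[0]/np.linalg.norm(d[0]); M=np.eye(3)-np.outer(d,d);A+=M;b+=M@o
    return np.linalg.solve(A,b)
def crop(s,f,x0,y0,x1,y1,k):
    im=s["img"][y0:y1,x0:x1]; im=cv2.resize(im,None,fx=k,fy=k,interpolation=cv2.INTER_CUBIC)
    for x in range((x0+9)//10*10,x1,10):
        cv2.putText(im,str(x),(int((x-x0)*k),9),0,.33,(0,255,255),1); cv2.line(im,(int((x-x0)*k),10),(int((x-x0)*k),14),(0,255,255),1)
    for y in range((y0+9)//10*10,y1,10): cv2.putText(im,str(y),(0,int((y-y0)*k)+4),0,.33,(0,255,255),1)
    cv2.imwrite(f"pics/{f}.png",im)
E
python3 - <<'E'
from h import *
a=snap("scene","sc1");b=snap("side","si1")
crop(a,"c1",155,100,325,205,4)
crop(a,"c2",270,230,400,330,6)
crop(b,"c3",140,180,270,305,5)
crop(b,"c4",270,130,350,215,7)
for n,s,uv,z in [("bar289",a,(289,272),0),("bar208",a,(208,144),0),("barside306",b,(305,203),0),("317",b,(317,190),0),("200",b,(200,270),0),("vb",a,(308,312),0),("vb2",b,(163,286),0),("plate",a,(270,160),.05)]: print(n,onz(s,uv,z)[0].round(3))
E
```

```text
bar289 [ 0.443 -0.301  0.   ]
bar208 [0.452 0.296 0.   ]
barside306 [ 0.422 -0.182  0.   ]
317 [ 0.438 -0.303  0.   ]
200 [0.451 0.3   0.   ]
vb [ 0.425 -0.435  0.   ]
vb2 [0.478 0.397 0.   ]
plate [0.585 0.077 0.05 ]
```

View pics/c1.png

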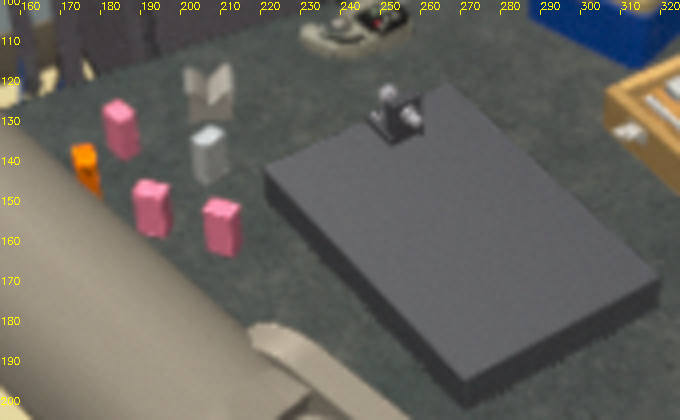

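View pics/c2.png

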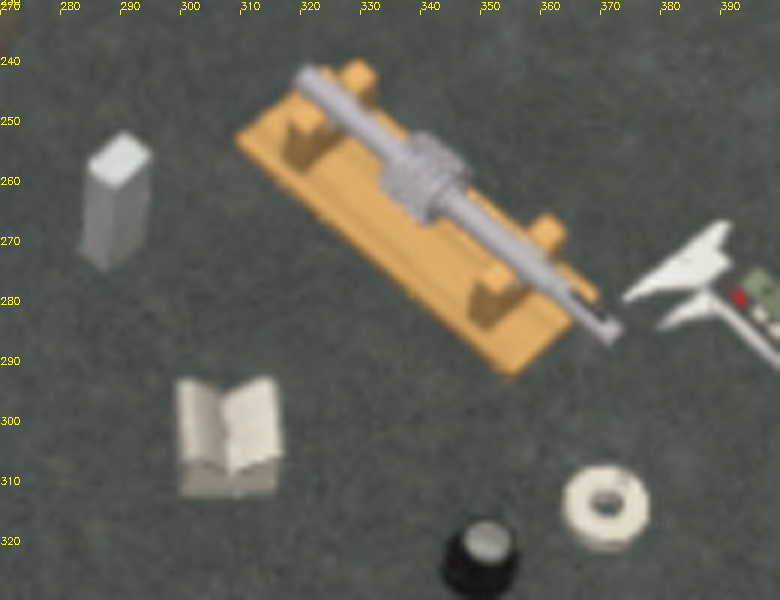

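View pics/c3.png

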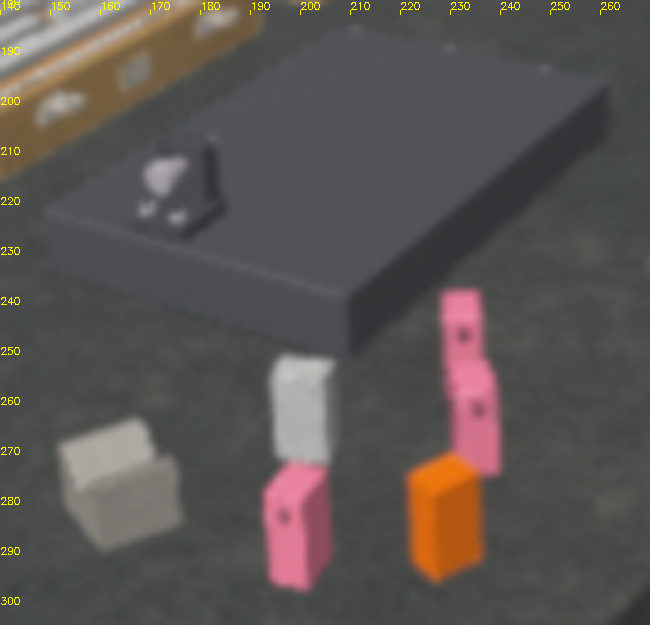

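View pics/c4.png

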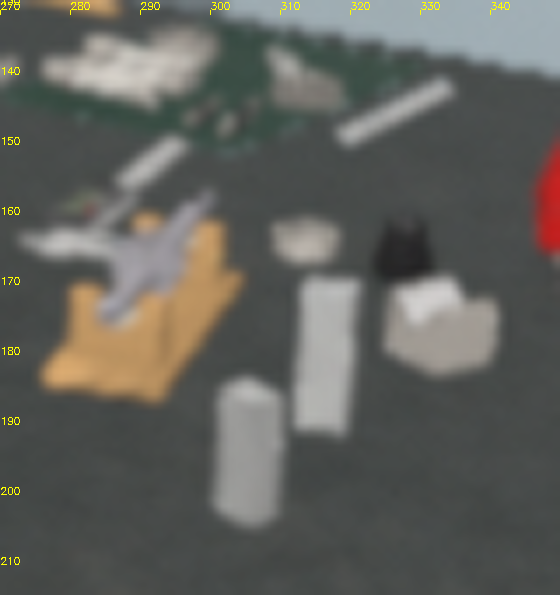

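```bash
python3 - <<'E'
from h import *
from scipy.spatial.transform import Rotation as R
a=load("sc1");b=load("si1")
P=onz(a,[(221,142.5),(264,121),(319,168),(270,194.5)],.05);print(P.round(3))
for i in range(4): print(np.linalg.norm(P[i]-P[(i+1)%4]).round(3), np.degrees(np.arctan2(*(P[(i+1)%4]-P[i])[1::-1])).round(1))
print("side plate",onz(b,[(208,240),(149,221),(212,186),(260,196)],.05).round(3))
print("nose z.08",onz(a,[(257,130)],.08).round(3))
print("cradle base", onz(a,[(309,253),(354,291.5)],.009).round(3))
print("shaft ends",onz(a,[(306.5,243),(372,286)],.04).round(3))
print("pinks base",onz(a,[(187,139),(193,159),(212,164),(178.5,148),(206.5,146)],0).round(3))
print("side pink base",onz(b,[(200,297),(234,274),(227,295),(200,271)],0).round(3))
# heights
for n,t in [("289top",(289,256)),("208top",(206.5,133))]:
    for z in (.048,.062,.075): print(n,z,onz(a,[t],z)[0].round(3))
for n,t in [("306top",(306,185)),("317top",(318,171)),("200top",(202,253))]:
    for z in (.048,.062,.075): print(n,z,onz(b,[t],z)[0].round(3))
st=r.read_state();print(R.from_quat(st["tcp_rot"]).as_matrix().round(3))
E
```

```text
[[ 0.477  0.231  0.05 ]
 [ 0.661  0.264  0.05 ]
 [ 0.71  -0.029  0.05 ]
 [ 0.513 -0.056  0.05 ]]
0.188 10.1
0.297 -80.6
0.199 -172.1
0.289 97.2
side plate [[ 0.471  0.244  0.05 ]
 [ 0.67   0.26   0.05 ]
 [ 0.688 -0.028  0.05 ]
 [ 0.513 -0.052  0.05 ]]
nose z.08 [[0.601 0.201 0.08 ]]
cradle base [[ 0.524 -0.277  0.009]
 [ 0.567 -0.446  0.009]]
shaft ends [[ 0.522 -0.261  0.04 ]
 [ 0.605 -0.468  0.04 ]]
pinks base [[0.395 0.357 0.   ]
 [0.375 0.25  0.   ]
 [0.424 0.197 0.   ]
 [0.35  0.327 0.   ]
 [0.443 0.289 0.   ]]
side pink base [[0.383 0.377 0.   ]
 [0.374 0.266 0.   ]
 [0.339 0.338 0.   ]
 [0.449 0.303 0.   ]]
289top 0.048 [ 0.452 -0.281  0.048]
289top 0.062 [ 0.447 -0.289  0.062]
289top 0.075 [ 0.442 -0.296  0.075]
208top 0.048 [0.453 0.302 0.048]
208top 0.062 [0.447 0.287 0.062]
208top 0.075 [0.442 0.272 0.075]
306top 0.048 [ 0.44  -0.217  0.048]
306top 0.062 [ 0.425 -0.187  0.062]
306top 0.075 [ 0.41  -0.159  0.075]
317top 0.048 [ 0.466 -0.361  0.048]
317top 0.062 [ 0.45  -0.326  0.062]
317top 0.075 [ 0.435 -0.294  0.075]
200top 0.048 [0.446 0.295 0.048]
200top 0.062 [0.43  0.311 0.062]
200top 0.075 [0.416 0.326 0.075]
[[-0.     0.347 -0.938]
 [ 0.001 -0.938 -0.347]
 [-1.    -0.001  0.   ]]
```

>>> drive_tool([
  [[0, 0, -0.5, 0, 0], [0, 0, -0.5, 0, 0], [0, 0, -0.5, 0, 0], [0, 0, -0.5, 0, 0], [0, 0.05, -0.45, 0, 0], [0, 0, 0, 0, 0], [0, 0, 0, 0, 0]],
])

```text
time_s: 0.95
eef_pos: [0.4233, -0.4346, 0.2306]
tcp_rot: [-0.696, -0.126, 0.696, -0.125]
contact_force: [-0.9, -0.0, -0.1]
opening: 0.0853
```

```bash
python3 - <<'E'
from h import *
snap("wrist","w1")
E
```

```text
(no output)
```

View pics/w1.png

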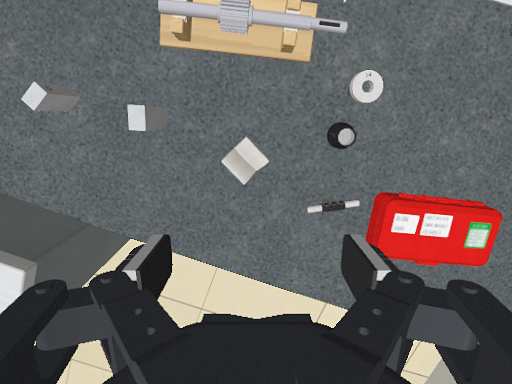

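```bash
python3 - <<'E'
from h import *
a=load("w1")
crop(a,"w1a",205,125,290,200,8)
crop(a,"w1b",150,0,360,70,3.8)
st=r.read_state();print(st["eef_pos"],proj(a,[st["eef_pos"]]),a["T"][:3,3])
E
```

```text
[ 0.42137061 -0.43611449  0.2308469 ] [[258.74285364 243.85422969]] [ 0.48415942 -0.41137629  0.37308921]
```

View pics/w1a.png

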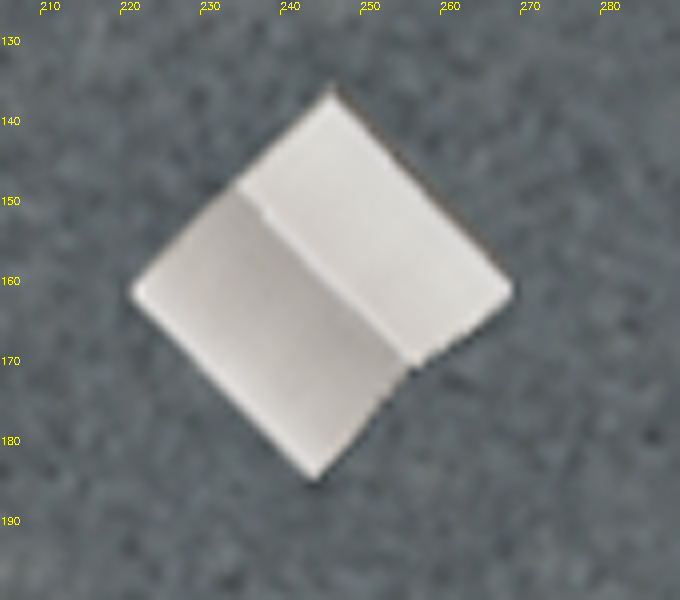

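View pics/w1b.png

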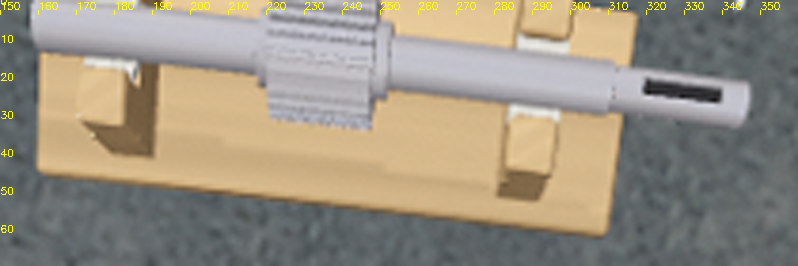

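```bash
cat >> h.py <<'E'
def block(s,c,zt=0.034):
    P=onz(s,c,zt); ctr=P.mean(0)
    # c order: corners l,t,r,b ; print edges
    for i in range(4):
        d=P[(i+1)%4]-P[i]; print("edge",np.linalg.norm(d).round(4),(np.degrees(np.arctan2(d[1],d[0]))%180).round(1))
    print("ctr",ctr.round(4)); return ctr
def togo(dest,yaw=None):
    from scipy.spatial.transform import Rotation as R
    st=r.read_state();M=R.from_quat(st["tcp_rot"]).as_matrix();p=st["eef_pos"]
    print("tcp",p.round(4),"jaw dir deg",(np.degrees(np.arctan2(M[1,1],M[0,1]))%180).round(2), "t",st["time_s"])
    d=np.array(dest)-p
    print("shift tool (frac)",(M.T@d/0.1).round(3))
    if yaw is not None:
        j=np.degrees(np.arctan2(M[1,1],M[0,1])); e=(yaw-j+90)%180-90
        print("turn world deg",e.round(2),"frac of 2rad about tool x",(-np.radians(e)/2).round(4),"qpos7",st["qpos"][6].round(3))
        # shift in the tool frame after turning
        M2=R.from_rotvec([0,0,np.radians(e)]).as_matrix()@M
        print("shift after turn",(M2.T@d/0.1).round(3))
E
python3 - <<'E'
from h import *
a=load("w1")
c=block(a,[(221,161),(246,136.5),(268.5,161),(244,184.5)])
g=onz(a,[(234,147.5),(255.5,171)],.021);d=g[1]-g[0];print("groove",g.mean(0).round(4),np.linalg.norm(d),np.degrees(np.arctan2(d[1],d[0])))
# shaft axis: edges of journals/tops midline
m=onz(a,[(158,6),(347,27)],.04);d=m[1]-m[0];print("shaft",m.round(4),np.linalg.norm(d),np.degrees(np.arctan2(d[1],d[0])))
print("gear",onz(a,[(234,16)],.04))
togo([c[0],c[1],.23],np.degrees(np.arctan2(*(g[1]-g[0])[1::-1]))+90)
E
```

```text
edge 0.042 154.2
edge 0.0395 63.2
edge 0.0416 154.8
edge 0.0399 63.7
ctr [ 0.4301 -0.4166  0.034 ]
groove [ 0.43   -0.4161  0.021 ] 0.03960136953167483 -117.55020151908553
shaft [[ 0.5539 -0.2747  0.04  ]
 [ 0.6047 -0.4693  0.04  ]] 0.20111653674982718 -75.3772827615009
gear [[ 0.572145   -0.35314993  0.04      ]]
tcp [ 0.4214 -0.4361  0.2308] jaw dir deg 110.27 t 1.0
shift tool (frac) [ 0.008 -0.153 -0.15 ]
turn world deg 42.18 frac of 2rad about tool x -0.3681 qpos7 -0.472
shift after turn [ 0.008 -0.013 -0.214]
```

>>> drive_tool([
  [[0, 0, 0, -0.063, 0], [0, 0, 0, -0.063, 0], [0, 0, 0, -0.063, 0], [0, 0, 0, -0.063, 0], [0, 0, 0, -0.063, 0], [0, 0, 0, -0.063, 0], [0.4, -0.01, -0.21, 0, 0], [0.5, 0, 0, 0, 0], [0.5, 0, 0, 0, 0], [0.3, 0, 0, 0, 0], [0, 0, 0, 0, 0]],
])

```text
time_s: 2.1
eef_pos: [0.4243, -0.4153, 0.0561]
tcp_rot: [-0.6, -0.375, 0.604, -0.367]
contact_force: [-0.8, 0.4, -0.8]
opening: 0.0854
```

```bash
python3 - <<'E'
from h import *
togo([.430,-.4163,.004],153.6)
s=snap("wrist","w2")
E
```

```text
tcp [ 0.4243 -0.4153  0.0561] jaw dir deg 153.37 t 2.1
shift tool (frac) [ 0.52   0.062 -0.016]
turn world deg 0.23 frac of 2rad about tool x -0.002 qpos7 0.17
shift after turn [ 0.52   0.062 -0.016]
```

View pics/w2.png

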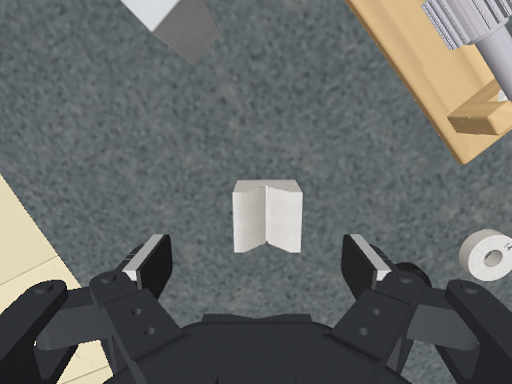

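```bash
python3 - <<'E'
from h import *
a=load("w1")
p=onz(a,[(342,137)],.02)[0]; d=p-np.array([.43,-.4163,.02]); j=np.array([np.cos(np.radians(153.6)),np.sin(np.radians(153.6)),0])
print(p,d@j, np.linalg.norm(d-d@j*j), onz(a,[(328,136),(356,137),(342,122),(340,148)],.02))
b=load("w2");print(block(b,[(233.5,192),(301,192),(300.5,251),(234,252)]))
E
```

```text
[ 0.4976936  -0.51842506  0.02      ] -0.10604234775565899 0.06137566665301218 [[ 0.49269168 -0.50176159  0.02      ]
 [ 0.50383452 -0.53464201  0.02      ]
 [ 0.514066   -0.51090656  0.02      ]
 [ 0.48455142 -0.52173593  0.02      ]]
edge 0.0405 153.6
edge 0.0388 65.3
edge 0.0423 154.6
edge 0.0396 62.6
ctr [ 0.4304 -0.4162  0.034 ]
[ 0.43040678 -0.41622914  0.034     ]
```

>>> drive_tool([
  [[0.1, 0.06, -0.02, 0, 0], [0.25, 0, 0, 0, 0], [0.16, 0, 0, 0, 0], [0, 0, 0, 0, 0], [0, 0, 0, 0, 255], [0, 0, 0, 0, 255], [0, 0, 0, 0, 255], [0, 0, 0, 0, 255], [0, 0, 0, 0, 255], [0, 0, 0, 0, 255]],
], squeeze=70)

```text
time_s: 3.15
eef_pos: [0.4372, -0.4182, 0.012]
tcp_rot: [-0.601, -0.372, 0.601, -0.373]
contact_force: [-1.0, 0.7, 7.0]
opening: 0.0406
```

```bash
python3 - <<'E'
from h import *
snap("wrist","w3")
st=r.read_state();print({k:np.round(v,4) for k,v in st.items()})
E
```

```text
{'time_s': np.float64(3.2), 'qpos': array([ 0.8795,  0.6322, -0.2107,  1.6092,  0.1575,  0.9149,  0.151 ]), 'joint_vel': array([ 0.0017,  0.0005,  0.0011, -0.0005, -0.0011, -0.0021, -0.0008]), 'joint_torque': array([-4.71800e-01, -4.39139e+01, -3.08200e+00, -1.81038e+01,
       -1.29500e-01, -9.90000e-01,  8.10000e-03]), 'eef_pos': array([ 0.4372, -0.4182,  0.012 ]), 'tcp_rot': array([-0.601 , -0.3717,  0.6011, -0.3732]), 'contact_force': array([-1.1933,  0.9334,  7.6538]), 'wrist_torque': array([ 0.2858,  0.7087, -0.0491]), 'opening': np.float64(0.0408)}
```

View pics/w3.png

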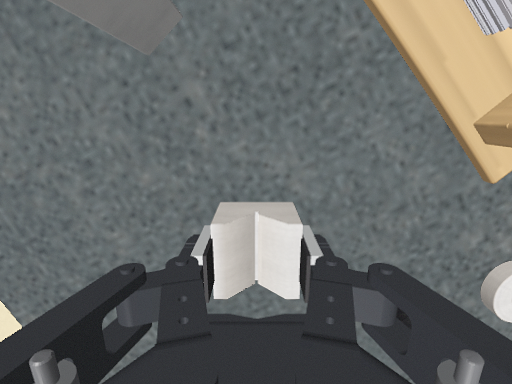

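>>> drive_tool([
  [[0, 0, 0, 0, 100], [0, 0, 0, 0, 100], [0, 0, 0, 0, 100], [0.07, 0, 0, 0, 100], [0, 0, 0, 0, 100], [0, 0, 0, 0, 100]],
])

```text
time_s: 3.8
eef_pos: [0.4365, -0.417, 0.0026]
tcp_rot: [-0.601, -0.373, 0.601, -0.372]
contact_force: [-0.9, -0.2, -0.3]
opening: 0.052
```

```bash
python3 - <<'E'
from h import *
togo([.4372,-.4182,.004],153.6);print(r.read_state()["contact_force"],r.read_state()["opening"])
E
```

```text
tcp [ 0.4365 -0.417   0.0026] jaw dir deg 153.59 t 3.8
shift tool (frac) [-0.014  0.012  0.007]
turn world deg 0.01 frac of 2rad about tool x -0.0001 qpos7 0.149
shift after turn [-0.014  0.012  0.007]
[-0.90271548 -0.16973592 -0.29134878] 0.05202606281091839
```

>>> drive_tool([
  [[0, 0, 0, 0, 255], [0, 0, 0, 0, 255], [0, 0, 0, 0, 255], [0, 0, 0, 0, 255], [-0.1, 0, 0, 0, 255], [-0.45, 0, 0, -0.06, 255], [-0.45, 0, 0, -0.061, 255], [-0.45, 0, 0, -0.061, 255], [-0.4, 0, 0, -0.061, 255], [0, 0, 0, -0.061, 255]],
], squeeze=80)

```text
time_s: 4.8
eef_pos: [0.44, -0.4198, 0.1961]
tcp_rot: [0.46, 0.532, -0.461, 0.541]
contact_force: [0.9, -0.4, -3.5]
opening: 0.041
```

>>> drive_tool([
  [[0, 0.21, -0.437, 0, 255], [0, 0.21, -0.437, 0, 255], [0, 0.21, -0.437, 0, 255], [0, 0.21, -0.437, 0, 255], [0, 0.21, -0.437, 0, 255], [0, 0.21, -0.437, 0, 255], [0, 0.21, -0.437, 0, 255], [0, 0.21, -0.437, 0, 255], [0, 0.21, -0.437, 0, 255], [0, 0, 0, 0, 255], [0, 0, 0, 0, 255], [0, 0, 0, 0, 255]],
])

```text
time_s: 6.0
eef_pos: [0.5655, -0.0026, 0.1878]
tcp_rot: [0.461, 0.535, -0.463, 0.535]
contact_force: [-1.3, 0.2, -4.6]
opening: 0.041
```

```bash
python3 - <<'E'
from h import *
togo([.57,0,.2],8.4);print(r.read_state()["contact_force"],r.read_state()["opening"])
s=snap("wrist","w4")
togo([.57,0,.2],8.4)
crop(s,"w4c",100,0,420,300,2.4)
E
```

```text
tcp [ 0.5655 -0.0026  0.1878] jaw dir deg 8.32 t 6.0
shift tool (frac) [-0.122  0.048 -0.019]
turn world deg 0.08 frac of 2rad about tool x -0.0007 qpos7 -0.063
shift after turn [-0.122  0.048 -0.018]
[-1.27591422  0.21005878 -4.61064559] 0.04098126118326389
tcp [ 0.5656 -0.0032  0.1878] jaw dir deg 8.24 t 6.05
shift tool (frac) [-0.122  0.048 -0.025]
turn world deg 0.16 frac of 2rad about tool x -0.0014 qpos7 -0.063
shift after turn [-0.122  0.048 -0.025]
```

View pics/w4.png

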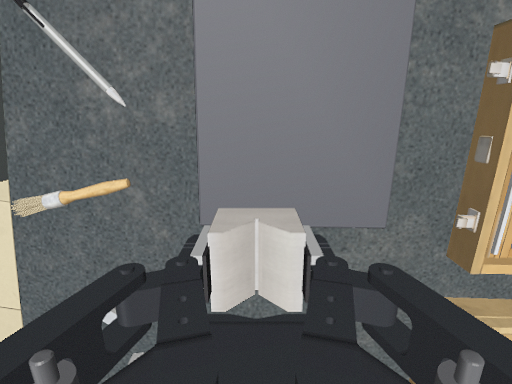

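>>> drive_tool([
  [[-0.2, 0, -0.4, 0, 255], [-0.2, 0, -0.4, 0, 255], [0, 0, -0.2, 0, 255], [0, 0, 0, 0, 255], [0, 0, 0, 0, 255], [0, 0, 0, 0, 255]],
])

```text
time_s: 6.65
eef_pos: [0.5518, 0.0949, 0.2276]
tcp_rot: [0.462, 0.534, -0.464, 0.535]
contact_force: [-0.8, -0.2, -3.0]
opening: 0.041
```

```bash
python3 - <<'E'
from h import *
s=snap("wrist","w5")
togo([.57,0,.2],8.4)
crop(s,"w5c",140,0,420,230,2.8)
E
```

```text
tcp [0.5518 0.0951 0.2276] jaw dir deg 8.16 t 6.7
shift tool (frac) [0.277 0.046 0.967]
turn world deg 0.24 frac of 2rad about tool x -0.0021 qpos7 -0.235
shift after turn [0.277 0.042 0.967]
```

View pics/w5c.png

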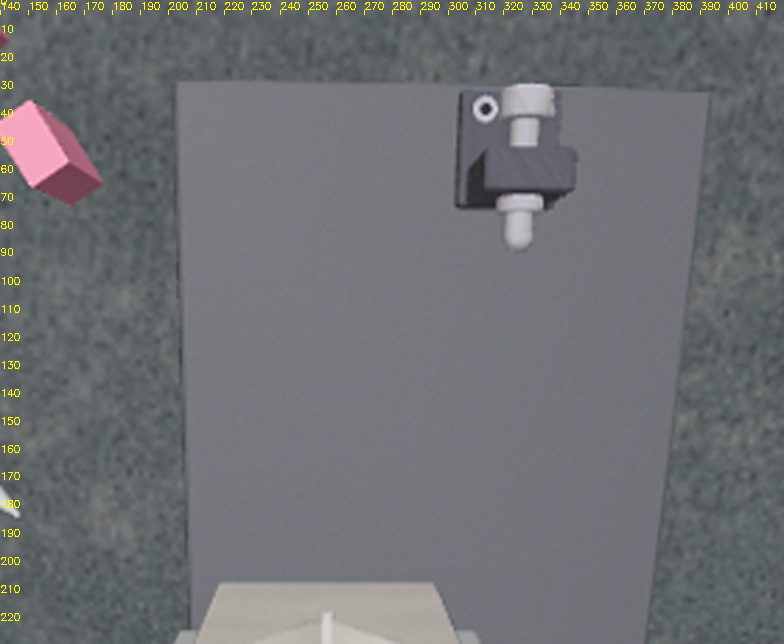

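```bash
python3 - <<'E'
from h import *
s=load("w5")
def ang(P): d=P[0]-P[1]; return np.degrees(np.arctan2(d[1],d[0]))
n=onz(s,[(328.3,36),(325,88)],.0805);print(n.round(4),ang(n),np.linalg.norm(n[0]-n[1]))
e=onz(s,[(203,30),(208,215)],.05);print("left/near edge",e.round(4),ang(e))
e2=onz(s,[(392.5,33),(370,225)],.05);print("far edge",e2.round(4),ang(e2))
e3=onz(s,[(392.5,33),(203,29.5)],.05);print("end",ang(e3),np.linalg.norm(e3[0]-e3[1]))
E
```

```text
[[0.5979 0.2412 0.0805]
 [0.6039 0.1954 0.0805]] 97.44351327203569 0.04618903203837011
left/near edge [[0.4757 0.237  0.05  ]
 [0.501  0.0383 0.05  ]] 97.25159113962201
far edge [[0.6691 0.2629 0.05  ]
 [0.6963 0.0533 0.05  ]] 97.4072903716685
end 7.4958813944834395 0.19507340482825417
```

```bash
python3 - <<'E'
from h import *
togo([.6208,.0657,.0536],7.4)
E
```

```text
tcp [0.5518 0.0951 0.2276] jaw dir deg 8.16 t 6.7
shift tool (frac) [1.74  0.644 0.386]
turn world deg -0.76 frac of 2rad about tool x 0.0066 qpos7 -0.235
shift after turn [1.74  0.649 0.378]
```

Approach to about 20 mm above the plate, then look at the residual.

>>> drive_tool([
  [[0, 0.22, 0.13, 0.0066, 255], [0.3, 0.21, 0.12, 0, 255], [0.4, 0.215, 0.125, 0, 255], [0.4, 0, 0, 0, 255], [0.4, 0, 0, 0, 255], [0, 0, 0, 0, 255], [0, 0, 0, 0, 255], [0, 0, 0, 0, 255]],
])

```text
time_s: 7.5
eef_pos: [0.6229, 0.0702, 0.0813]
tcp_rot: [0.467, 0.531, -0.464, 0.533]
contact_force: [-0.2, 1.2, -3.0]
opening: 0.041
```

```bash
python3 - <<'E'
from h import *
togo([.6208,.0657,.0536],7.4)
s=snap("wrist","w6")
crop(s,"w6c",150,0,400,230,3)
E
```

```text
tcp [0.6229 0.0702 0.0813] jaw dir deg 7.62 t 7.5
shift tool (frac) [ 0.277 -0.029  0.042]
turn world deg -0.22 frac of 2rad about tool x 0.0019 qpos7 -0.247
shift after turn [ 0.277 -0.028  0.042]
```

View pics/w6c.png

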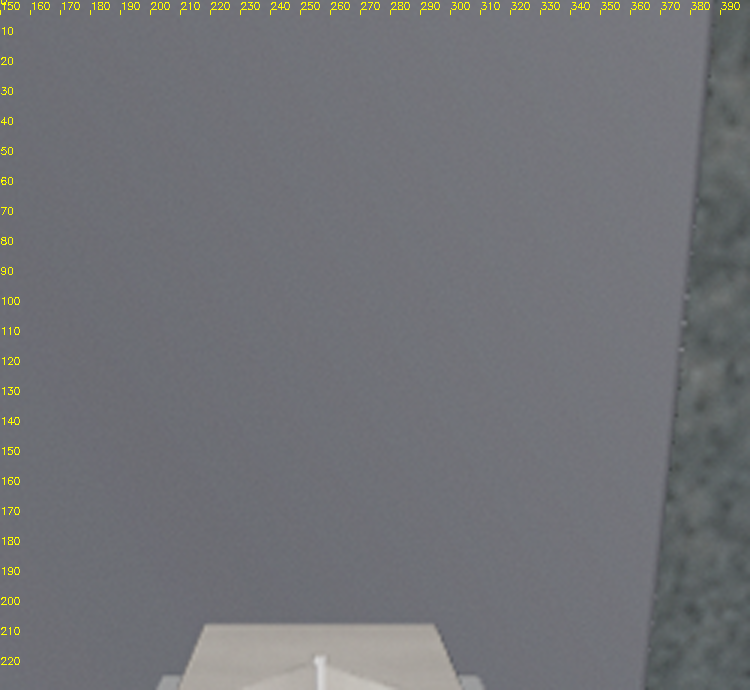

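>>> drive_tool([
  [[0.1, -0.015, 0.03, 0.001, 255], [0.08, 0, 0, 0, 255], [0, 0, 0, 0, 255], [0, 0, 0, 0, 255], [0, 0, 0, 0, 255]],
])

```text
time_s: 8.05
eef_pos: [0.6197, 0.0671, 0.0604]
tcp_rot: [0.466, 0.532, -0.466, 0.532]
contact_force: [0.4, 0.3, -3.4]
opening: 0.0408
```

```bash
python3 - <<'E'
from h import *
togo([.6208,.0657,.0536],7.4)
E
```

```text
tcp [0.6197 0.0671 0.0604] jaw dir deg 7.57 t 8.05
shift tool (frac) [0.068 0.009 0.016]
turn world deg -0.17 frac of 2rad about tool x 0.0014 qpos7 -0.253
shift after turn [0.068 0.009 0.016]
```

>>> drive_tool([
  [[0.04, 0.01, 0.016, 0.0014, 255], [0.03, 0, 0, 0, 255], [0, 0, 0, 0, 255], [0, 0, 0, 0, 255]],
])

```text
time_s: 8.45
eef_pos: [0.6212, 0.0651, 0.0535]
tcp_rot: [0.467, 0.531, -0.467, 0.531]
contact_force: [0.7, -0.1, -1.8]
opening: 0.0412
```

>>> drive_tool([
  [[0.01, 0, 0, 0, 255], [0, 0, 0, 0, 60], [0, 0, 0, 0, 60], [0, 0, 0, 0, 60], [-0.4, 0, 0, 0, 60], [-0.5, 0, 0, 0, 0], [-0.5, 0, -0.2, 0, 0], [-0.4, 0, -0.3, 0, 0], [0, 0, 0, 0, 0], [0, 0, 0, 0, 0], [0, 0, 0, 0, 0]],
])

```text
time_s: 9.55
eef_pos: [0.6138, 0.1119, 0.2268]
tcp_rot: [0.466, 0.531, -0.468, 0.531]
contact_force: [0.1, 0.4, -1.1]
opening: 0.0855
```

```bash
python3 - <<'E'
from h import *
s=snap("wrist","w7")
togo([.6208,.0657,.0536],7.4)
crop(s,"w7c",190,60,350,220,4.5)
E
```

```text
tcp [0.6137 0.1115 0.2264] jaw dir deg 7.29 t 9.6
shift tool (frac) [1.729 0.019 0.46 ]
turn world deg 0.11 frac of 2rad about tool x -0.001 qpos7 -0.27
shift after turn [1.729 0.018 0.46 ]
```

View pics/w7.png

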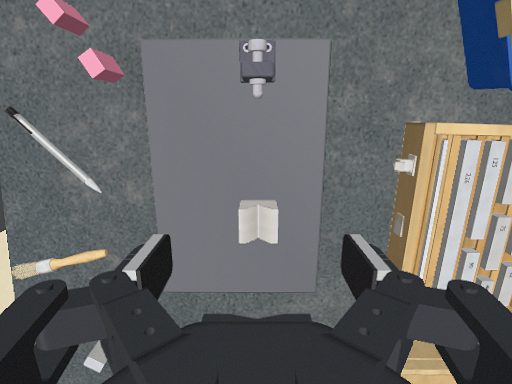

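View pics/w7c.png

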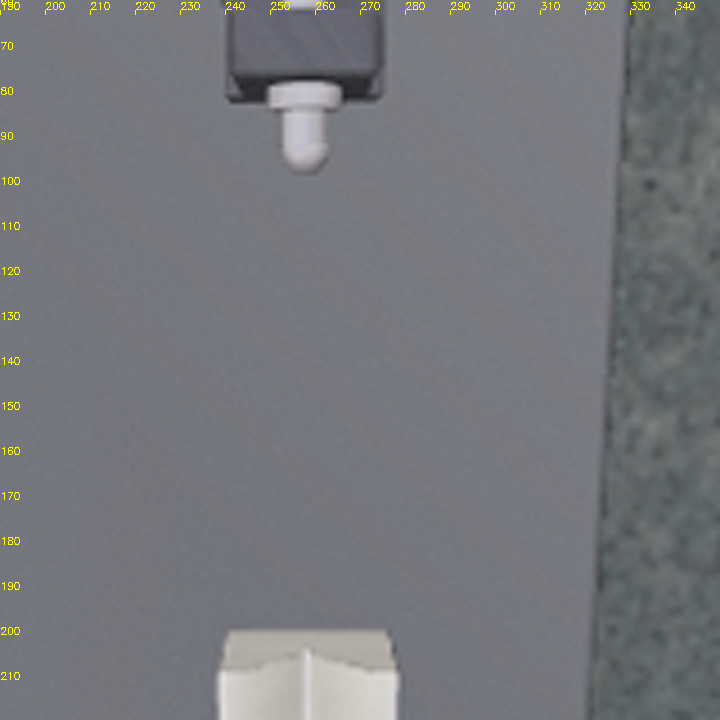

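```bash
python3 - <<'E'
from h import *
s=load("w7")
crop(s,"w7d",225,190,295,255,9)
n=onz(s,[(257.3,97)],.0805)[0]; g=onz(s,[(257.8,207),(259,233)],.071); c=onz(s,[(238.7,207.5),(277.7,207.5)],.084)
y=np.radians(97.4);v=np.array([-np.cos(y),-np.sin(y),0]);w=np.array([np.cos(y-np.pi/2),np.sin(y-np.pi/2),0])
print("nose",n.round(4))
for p in list(g)+list(c)+[c.mean(0)]: print((p-n)@v,(p-n)@w)
E
```

```text
nose [0.6034 0.1948 0.0805]
0.11508719366122722 0.000495861661067399
0.14603028445308855 0.0018563460239435156
0.11138884039508187 -0.019694726082764256
0.11139785955434646 0.021481671220972075
0.11139334997471415 0.0008934725691038554
```

View pics/w7d.png

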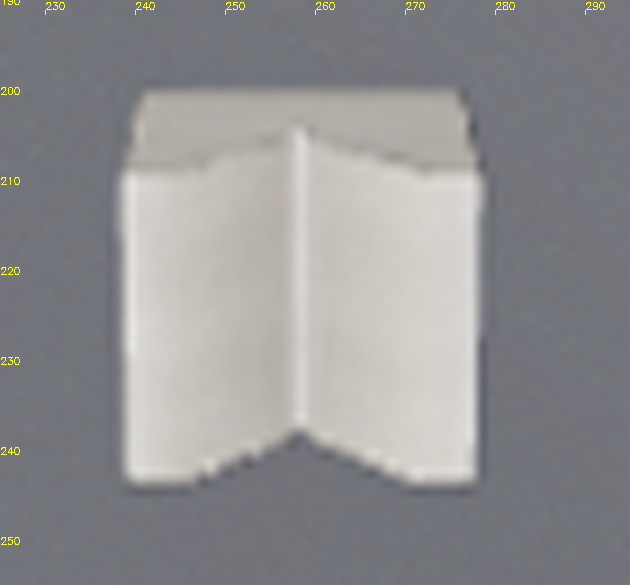

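```bash
cat >> h.py <<'E'
yy=np.radians(97.4);V=np.array([-np.cos(yy),-np.sin(yy),0]);W=np.array([np.cos(yy-np.pi/2),np.sin(yy-np.pi/2),0])
E
python3 - <<'E'
from h import *
s=load("w7")
n=onz(s,[(257.3,97)],.0805)[0]
g=onz(s,[(257.3,204.5),(257.3,237)],.071)
for p in list(g): print("groove",(p-n)@V,(p-n)@W)
c=block(s,[(238.4,209),(277.6,209.3),(276.8,242.7),(239,242.7)],.084); print((c-n)@V,(c-n)@W)
t=r.read_state()["eef_pos"]; togo([.478,.397,.23])
print("target from TCP",[.478-t[0],.397-t[1]])
E
```

```text
groove 0.11219583771618856 -5.450711053222451e-05
groove 0.1509395579441421 -7.051422808782709e-05
edge 0.0415 6.9
edge 0.0385 97.2
edge 0.0414 7.4
edge 0.0388 97.3
ctr [0.6211 0.0635 0.084 ]
0.13256125699028531 0.000634299333455584
tcp [0.6137 0.1115 0.2264] jaw dir deg 7.29 t 9.6
shift tool (frac) [-0.038 -0.984 -3.004]
target from TCP [np.float64(-0.13574497874606617), np.float64(0.28550834243161377)]
```

>>> drive_tool([
  [[0, -0.15, -0.44, 0, 0], [0, -0.15, -0.44, 0, 0], [0, -0.15, -0.44, 0, 0], [0, -0.15, -0.44, 0, 0], [0, -0.15, -0.44, 0, 0], [0, -0.15, -0.44, 0, 0], [0, 0, 0, 0, 0], [0, 0, 0, 0, 0], [0, 0, 0, 0, 0]],
])

```text
time_s: 10.5
eef_pos: [0.4926, 0.3612, 0.2272]
tcp_rot: [0.467, 0.53, -0.469, 0.531]
contact_force: [0.9, -1.8, -0.4]
opening: 0.0855
```

```bash
python3 - <<'E'
from h import *
s=snap("wrist","w8")
togo([.478,.397,.23])
E
```

```text
tcp [0.4929 0.361  0.2274] jaw dir deg 7.15 t 10.55
shift tool (frac) [-0.027 -0.103 -0.376]
```

View pics/w8.png

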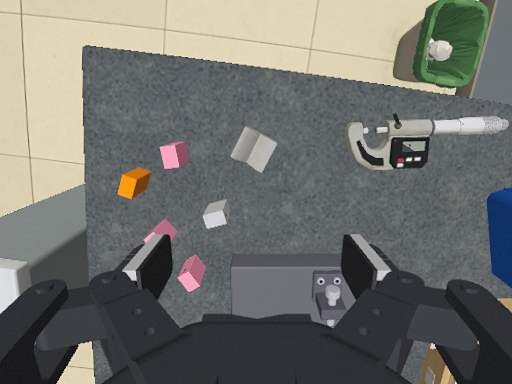

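```bash
python3 - <<'E'
from h import *
s=load("w8")
crop(s,"w8a",110,110,290,300,4)
crop(s,"w8b",225,120,285,180,10)
E
```

```text
(no output)
```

View pics/w8a.png

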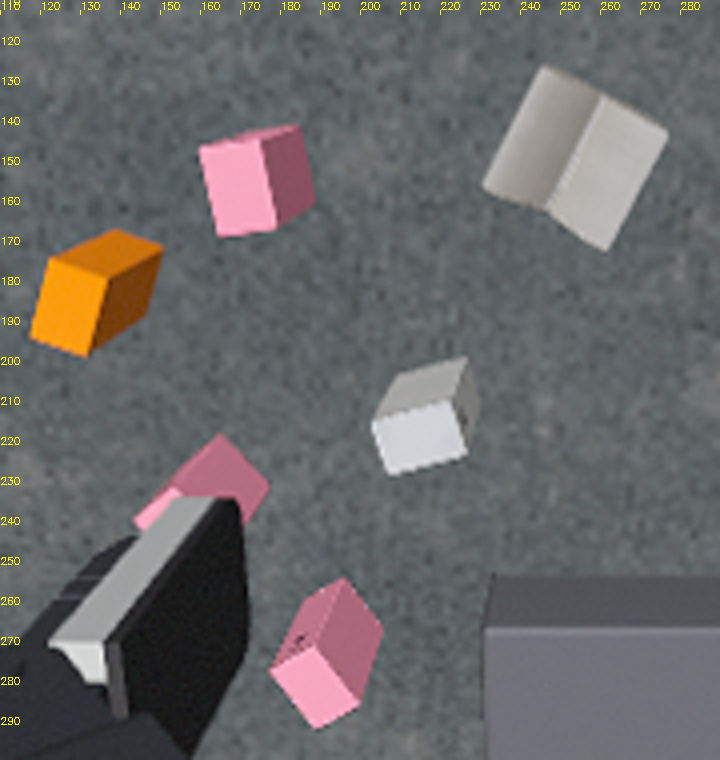

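View pics/w8b.png

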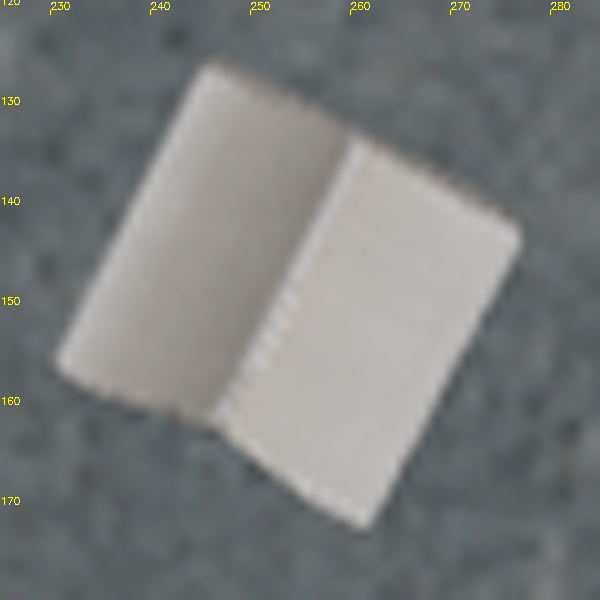

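```bash
python3 - <<'E'
from h import *
s=load("w8")
c=block(s,[(230.3,156.5),(245.5,126.3),(276.5,143.5),(261,172.5)])
g=onz(s,[(260,133.8),(246.2,162)],.021);d=g[0]-g[1];print("groove",g.mean(0),np.degrees(np.arctan2(d[1],d[0])))
print("bar");block(s,[(202.8,215.5),(221,210),(226.3,223),(207.5,228)],.048)
for q in [(165,155),(190,270),(160,232)]: print(onz(s,[q],.03).round(3))
togo([c[0],c[1],.0036],np.degrees(np.arctan2(d[1],d[0]))+90)
E
```

```text
edge 0.0395 69.5
edge 0.0411 158.6
edge 0.039 69.7
edge 0.0412 159.3
ctr [0.4852 0.387  0.034 ]
groove [0.48452551 0.38771093 0.021     ] 70.89893468122054
bar
edge 0.0232 24.7
edge 0.0176 116.7
edge 0.024 23.0
edge 0.0169 114.2
ctr [0.4487 0.3003 0.048 ]
[[0.381 0.367 0.03 ]]
[[0.42  0.216 0.03 ]]
[[0.378 0.267 0.03 ]]
tcp [0.4929 0.361  0.2274] jaw dir deg 7.15 t 10.55
shift tool (frac) [ 2.238 -0.042 -0.274]
turn world deg -26.25 frac of 2rad about tool x 0.229 qpos7 -0.745
shift after turn [ 2.238 -0.156 -0.227]
```

>>> drive_tool([
  [[0, 0, 0, 0.0592, 0], [0, 0, 0, 0.0592, 0], [0, 0, 0, 0.0592, 0], [0, 0, 0, 0.0592, 0], [0.3, -0.16, -0.23, 0, 0], [0.5, 0, 0, 0, 0], [0.5, 0, 0, 0, 0], [0.4, 0, 0, 0, 0], [0, 0, 0, 0, 0], [0, 0, 0, 0, 0], [0, 0, 0, 0, 0]],
])

```text
time_s: 11.65
eef_pos: [0.4863, 0.392, 0.0618]
tcp_rot: [0.581, 0.407, -0.577, 0.406]
contact_force: [0.0, -0.3, 1.1]
opening: 0.0856
```

```bash
python3 - <<'E'
from h import *
s=snap("wrist","w9")
togo([.4848,.3873,.0036],-20)
crop(s,"w9c",150,130,370,300,3.4)
E
```

```text
tcp [0.4862 0.3924 0.0622] jaw dir deg 160.19 t 11.7
shift tool (frac) [0.585 0.002 0.056]
turn world deg -0.19 frac of 2rad about tool x 0.0017 qpos7 -1.289
shift after turn [0.585 0.002 0.056]
```

View pics/w9c.png

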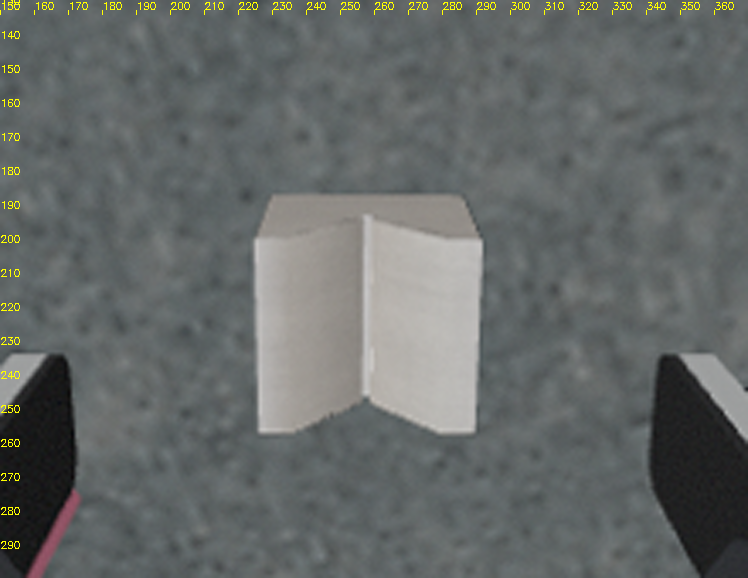

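```bash
python3 - <<'E'
from h import *
s=load("w9")
c=block(s,[(222.6,200),(289.3,199.8),(287.3,256.5),(223.7,256.5)])
togo([c[0],c[1],.0036],-20)
E
```

```text
edge 0.0418 160.3
edge 0.0391 70.0
edge 0.0421 160.1
edge 0.039 69.4
ctr [0.484 0.388 0.034]
tcp [0.4862 0.3924 0.0622] jaw dir deg 160.19 t 11.7
shift tool (frac) [ 0.585 -0.008  0.052]
turn world deg -0.19 frac of 2rad about tool x 0.0017 qpos7 -1.289
shift after turn [ 0.585 -0.008  0.052]
```

>>> drive_tool([
  [[0.2, 0, 0.05, 0, 0], [0.28, 0, 0, 0, 0], [0.1, 0, 0, 0, 0], [0, 0, 0, 0, 100], [0, 0, 0, 0, 100], [0, 0, 0, 0, 100]],
])

```text
time_s: 12.3
eef_pos: [0.4833, 0.3875, 0.0027]
tcp_rot: [0.58, 0.407, -0.577, 0.407]
contact_force: [-0.1, 0.9, 0.2]
opening: 0.0519
```

>>> drive_tool([
  [[0, 0, 0, 0, 255], [0, 0, 0, 0, 255], [0, 0, 0, 0, 255], [0, 0, 0, 0, 255], [-0.1, 0, 0, 0, 255], [-0.45, 0, 0, -0.0595, 255], [-0.5, 0, 0, -0.0595, 255], [-0.5, 0, 0, -0.0595, 255], [-0.45, 0, 0, -0.0595, 255], [0, 0, 0, 0, 255]],
], squeeze=80)

```text
time_s: 13.3
eef_pos: [0.4843, 0.3898, 0.2088]
tcp_rot: [0.471, 0.532, -0.461, 0.532]
contact_force: [0.8, 2.2, -2.2]
opening: 0.0408
```

>>> drive_tool([
  [[0, 0.157, 0.405, 0, 255], [0, 0.157, 0.405, 0, 255], [0, 0.157, 0.405, 0, 255], [0, 0.157, 0.405, 0, 255], [0, 0.157, 0.405, 0, 255], [0, 0.157, 0.405, 0, 255], [0.4, 0, 0, 0, 255], [0.4, 0, 0, 0, 255], [0.4, 0, 0, 0, 255], [0, 0, 0, 0, 255], [0, 0, 0, 0, 255], [0, 0, 0, 0, 255]],
])

```text
time_s: 14.5
eef_pos: [0.609, 0.1587, 0.0831]
tcp_rot: [0.467, 0.531, -0.465, 0.532]
contact_force: [-0.2, 1.0, -3.1]
opening: 0.0414
```

```bash
python3 - <<'E'
from h import *
togo([.6083,.1588,.0533],7.4);print(r.read_state()["contact_force"],r.read_state()["opening"])
E
```

```text
tcp [0.609  0.1587 0.0831] jaw dir deg 7.53 t 14.5
shift tool (frac) [ 0.298 -0.008 -0.002]
turn world deg -0.13 frac of 2rad about tool x 0.0012 qpos7 -0.412
shift after turn [ 0.298 -0.008 -0.002]
[-0.15765391  0.99576069 -3.09497079] 0.041407312317623554
```

>>> drive_tool([
  [[0.14, 0, 0, 0.001, 255], [0.1, 0, 0, 0, 255], [0, 0, 0, 0, 255], [0, 0, 0, 0, 255], [0, 0, 0, 0, 255]],
])

```text
time_s: 15.0
eef_pos: [0.6078, 0.1577, 0.057]
tcp_rot: [0.467, 0.531, -0.466, 0.531]
contact_force: [0.2, -0.4, -2.8]
opening: 0.0409
```

```bash
python3 - <<'E'
from h import *
togo([.609,.1588,.0533],7.4);print(r.read_state()["contact_force"],r.read_state()["opening"])
E
```

```text
tcp [0.6078 0.1577 0.057 ] jaw dir deg 7.41 t 15.0
shift tool (frac) [ 0.037  0.013 -0.009]
turn world deg -0.01 frac of 2rad about tool x 0.0001 qpos7 -0.425
shift after turn [ 0.037  0.013 -0.009]
[ 0.22065422 -0.39706861 -2.82447538] 0.04093452893632898
```

>>> drive_tool([
  [[0.02, 0.01, -0.01, 0, 255], [0.02, 0, 0, 0, 255], [0, 0, 0, 0, 255], [0, 0, 0, 0, 255]],
])

```text
time_s: 15.4
eef_pos: [0.6087, 0.1591, 0.053]
tcp_rot: [0.467, 0.531, -0.466, 0.531]
contact_force: [1.4, 0.0, -2.1]
opening: 0.041
```

>>> drive_tool([
  [[0.01, 0, 0, 0, 255], [0, 0, 0, 0, 60], [0, 0, 0, 0, 60], [0, 0, 0, 0, 60], [-0.4, 0, 0, 0, 60], [-0.5, 0, 0, 0, 0], [-0.5, 0, 0.2, 0, 0], [-0.4, 0, 0.3, 0, 0], [0, 0, 0, 0, 0], [0, 0, 0, 0, 0], [0, 0, 0, 0, 0]],
])

```text
time_s: 16.5
eef_pos: [0.6134, 0.1113, 0.2265]
tcp_rot: [0.466, 0.532, -0.467, 0.531]
contact_force: [1.6, 0.5, -0.0]
opening: 0.0857
```

```bash
python3 - <<'E'
from h import *
s=snap("wrist","w10")
togo([.6208,.0657,.0536],7.4)
crop(s,"w10c",200,80,310,250,4.3)
E
```

```text
tcp [0.6132 0.1116 0.2261] jaw dir deg 7.54 t 16.55
shift tool (frac) [1.725 0.022 0.466]
turn world deg -0.14 frac of 2rad about tool x 0.0012 qpos7 -0.279
shift after turn [1.725 0.023 0.466]
```

View pics/w10c.png

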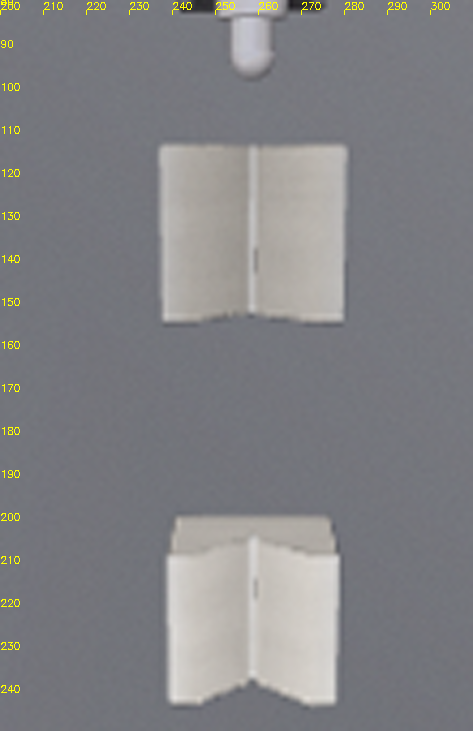

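```bash
python3 - <<'E'
from h import *
s=load("w10")
n=onz(s,[(258,97)],.0805)[0];print(n)
for c in ([(237,114),(280.3,114),(280,154.5),(237.8,154.5)],[(238.7,209),(278.3,209.3),(277.8,242.7),(239,242.7)]):
    p=block(s,c,.084);print("along/lat",(p-n)@V,(p-n)@W)
E
```

```text
[0.60331537 0.19465455 0.0805    ]
edge 0.042 7.5
edge 0.0394 98.2
edge 0.0424 7.5
edge 0.0394 97.7
ctr [0.6088 0.1594 0.084 ]
along/lat 0.0356824073963756 0.0008610290059734562
edge 0.0418 7.1
edge 0.0384 97.9
edge 0.0424 7.6
edge 0.0387 97.0
ctr [0.6212 0.0635 0.084 ]
along/lat 0.13237298690716892 0.0008738125362954298
```

>>> drive_tool([
  [[0, -0.103, 0.445, 0, 0], [0, -0.103, 0.445, 0, 0], [0, -0.103, 0.445, 0, 0], [0, -0.103, 0.445, 0, 0], [0, -0.103, 0.445, 0, 0], [0, -0.103, 0.445, 0, 0], [0, -0.103, 0.445, 0, 0], [0, -0.103, 0.445, 0, 0], [0, -0.103, 0.445, 0, 0], [0, -0.103, 0.48, 0, 0], [0, 0, 0, -0.062, 0], [0, 0, 0, 0, 0]],
])

```text
time_s: 17.75
eef_pos: [0.5693, -0.3482, 0.2253]
tcp_rot: [0.433, 0.56, -0.433, 0.557]
contact_force: [0.9, 1.1, 0.1]
opening: 0.0857
```

>>> drive_tool([
  [[0, 0, 0, 0, 0], [0, 0, 0, 0, 0]],
])

```text
time_s: 17.95
eef_pos: [0.5712, -0.3446, 0.2277]
tcp_rot: [0.432, 0.56, -0.432, 0.559]
contact_force: [0.2, -0.0, 0.5]
opening: 0.0854
```

```bash
python3 - <<'E'
from h import *
s=snap("wrist","w11")
togo([.572,-.353,.0536],14.6)
crop(s,"w11c",190,60,330,250,4)
E
```

```text
tcp [ 0.5712 -0.345   0.228 ] jaw dir deg 14.67 t 18.0
shift tool (frac) [ 1.744 -0.012  0.081]
turn world deg -0.07 frac of 2rad about tool x 0.0006 qpos7 0.597
shift after turn [ 1.744 -0.012  0.081]
```

View pics/w11c.png

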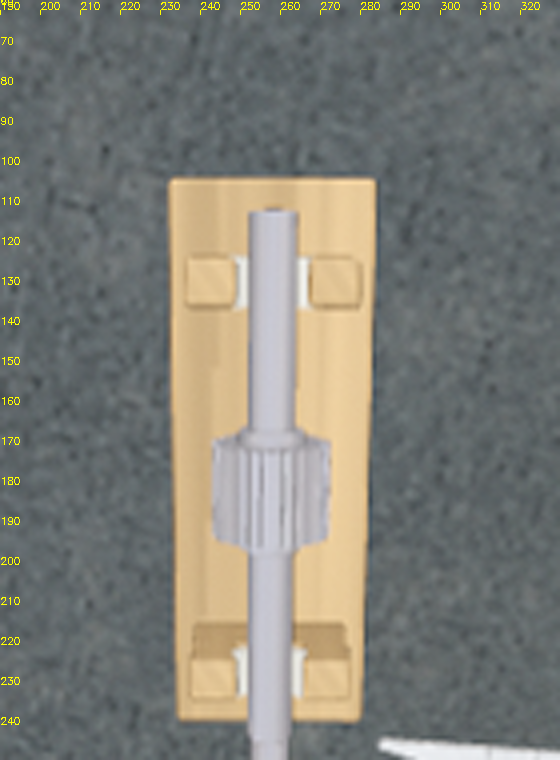

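```bash
python3 - <<'E'
from h import *
s=load("w11")
p=onz(s,[(258.2,112.8),(257.2,240)],.04);d=p[0]-p[1];print(p.round(4),np.degrees(np.arctan2(d[1],d[0])));u=d/np.linalg.norm(d)
pt=onz(s,[(258.2,112.8)],.045)[0]
print("mid from end",(p[0]-u*.08).round(4),(pt-u*.08).round(4))
g=onz(s,[(243.3,171),(243.3,194.5),(272,170.5),(271.3,194.5)],.042);print("gear",g.mean(0).round(4),np.linalg.norm(g[0]-g[1]),np.linalg.norm(g[0]-g[2]))
togo([.5725,-.3525,.019],14.6)
E
```

```text
[[ 0.5553 -0.2766  0.04  ]
 [ 0.5935 -0.4264  0.04  ]] 104.29830684466123
mid from end [ 0.5751 -0.3541  0.04  ] [ 0.5751 -0.3542  0.045 ]
gear [ 0.5749 -0.3543  0.042 ] 0.028589349773736766 0.03366323003099684
tcp [ 0.5712 -0.345   0.228 ] jaw dir deg 14.67 t 18.0
shift tool (frac) [ 2.09  -0.006  0.078]
turn world deg -0.07 frac of 2rad about tool x 0.0006 qpos7 0.597
shift after turn [ 2.09  -0.006  0.078]
```

>>> drive_tool([
  [[0.4, 0.014, 0.099, 0.003, 0], [0.4, 0, 0, 0, 0], [0.4, 0, 0, 0, 0], [0.3, 0, 0, 0, 0], [0, 0, 0, 0, 0], [0, 0, 0, 0, 0], [0, 0, 0, 0, 0]],
])

```text
time_s: 18.7
eef_pos: [0.5764, -0.3569, 0.0812]
tcp_rot: [0.435, 0.556, -0.434, 0.56]
contact_force: [-0.9, -0.6, 0.1]
opening: 0.0857
```

```bash
python3 - <<'E'
from h import *
s=snap("wrist","w12")
togo([.575,-.3542,.018],14.3)
E
```

```text
tcp [ 0.5763 -0.3571  0.0813] jaw dir deg 14.19 t 18.75
shift tool (frac) [ 0.633 -0.009 -0.034]
turn world deg 0.11 frac of 2rad about tool x -0.0009 qpos7 0.557
shift after turn [ 0.633 -0.009 -0.034]
```

View pics/w12.png

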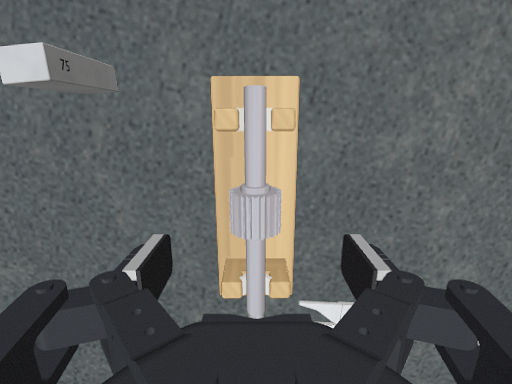

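>>> drive_tool([
  [[0.2, -0.007, -0.033, 0, 0], [0.3, 0, 0, 0, 0], [0.13, 0, 0, 0, 0], [0, 0, 0, 0, 0], [0, 0, 0, 0, 120], [0, 0, 0, 0, 120]],
])

```text
time_s: 19.35
eef_pos: [0.5743, -0.3544, 0.0173]
tcp_rot: [0.435, 0.557, -0.434, 0.559]
contact_force: [-0.4, -0.3, 0.6]
opening: 0.059
```

```bash
python3 - <<'E'
from h import *
togo([.575,-.3542,.018],14.3)
print(r.read_state()["contact_force"],r.read_state()["opening"])
E
```

```text
tcp [ 0.5743 -0.3544  0.0173] jaw dir deg 14.16 t 19.35
shift tool (frac) [-0.007  0.008  0.   ]
turn world deg 0.14 frac of 2rad about tool x -0.0012 qpos7 0.531
shift after turn [-0.007  0.008  0.   ]
[-0.36170882 -0.34171714  0.62892392] 0.05895512728665901
```

Close and lift a little, then check.

>>> drive_tool([
  [[0, 0.006, 0, 0, 160], [0, 0, 0, 0, 255], [0, 0, 0, 0, 255], [0, 0, 0, 0, 255], [0, 0, 0, 0, 255], [0, 0, 0, 0, 255]],
], squeeze=90)

```text
time_s: 19.95
eef_pos: [0.575, -0.3538, 0.0169]
tcp_rot: [0.435, 0.557, -0.434, 0.559]
contact_force: [0.8, 0.3, 6.1]
opening: 0.0331
```

```bash
python3 - <<'E'
from h import *
togo([.575,-.3542,.018],14.3)
print(r.read_state()["contact_force"],r.read_state()["opening"])
snap("wrist","w13")
E
```

```text
tcp [ 0.575  -0.3538  0.0169] jaw dir deg 14.19 t 19.95
shift tool (frac) [-0.011 -0.001  0.004]
turn world deg 0.11 frac of 2rad about tool x -0.0009 qpos7 0.531
shift after turn [-0.011 -0.001  0.004]
[0.78934317 0.33271758 6.08882326] 0.03311351384151773
```

View pics/w13.png

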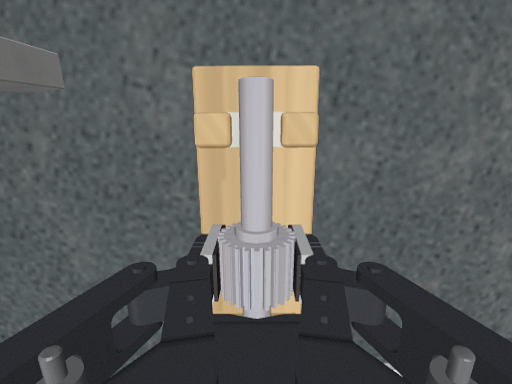

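>>> drive_tool([
  [[-0.1, 0, 0, 0, 255], [-0.3, 0, 0, 0, 255], [-0.4, 0, 0, 0, 255], [-0.4, 0, 0, 0, 255], [-0.3, 0, 0, 0, 255], [0, 0, 0, 0.03, 255], [0, 0, 0, 0.029, 255], [0, 0, 0, 0, 255]],
])

```text
time_s: 20.8
eef_pos: [0.5715, -0.3532, 0.1636]
tcp_rot: [0.466, 0.533, -0.467, 0.53]
contact_force: [-0.2, -0.7, -5.0]
opening: 0.033
```

>>> drive_tool([
  [[0, 0.05, -0.228, 0, 255], [0, 0.1, -0.456, 0, 255], [0, 0.1, -0.456, 0, 255], [0, 0.1, -0.456, 0, 255], [0, 0.1, -0.456, 0, 255], [0, 0.1, -0.456, 0, 255], [0, 0.1, -0.456, 0, 255], [0, 0.1, -0.456, 0, 255], [0, 0.1, -0.456, 0, 255], [0, 0.1, -0.456, 0, 255], [0, 0.05, -0.228, 0, 255], [0, 0, 0, 0, 255]],
])

```text
time_s: 22.0
eef_pos: [0.6111, 0.1195, 0.1642]
tcp_rot: [0.464, 0.536, -0.463, 0.532]
contact_force: [-0.1, 0.7, -4.2]
opening: 0.0331
```

>>> drive_tool([
  [[0, 0, 0, 0, 255], [0, 0, 0, 0, 255]],
])

```text
time_s: 22.2
eef_pos: [0.6133, 0.109, 0.164]
tcp_rot: [0.466, 0.531, -0.468, 0.531]
contact_force: [-0.0, -0.7, -5.0]
opening: 0.0332
```

```bash
python3 - <<'E'
from h import *
togo([.615,.1113,.0575],7.4)
print(r.read_state()["contact_force"],r.read_state()["opening"])
s=snap("wrist","w14");snap("scene","sc14");si=snap("side","si14")
crop(si,"si14c",140,150,300,300,4)
E
```

```text
tcp [0.6133 0.109  0.164 ] jaw dir deg 7.31 t 22.2
shift tool (frac) [ 1.065  0.023 -0.023]
turn world deg 0.09 frac of 2rad about tool x -0.0008 qpos7 -0.296
shift after turn [ 1.065  0.023 -0.023]
[-0.0163125  -0.69662014 -5.04701084] 0.03323991836901023
```

View pics/w14.png

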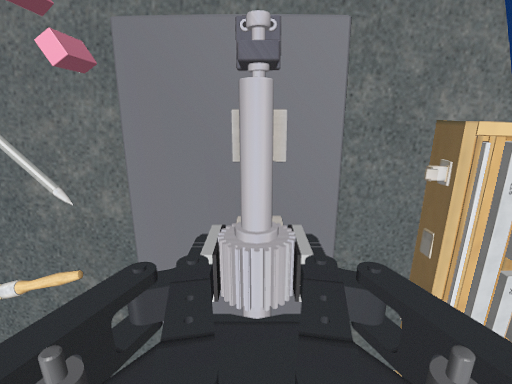

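View pics/si14c.png

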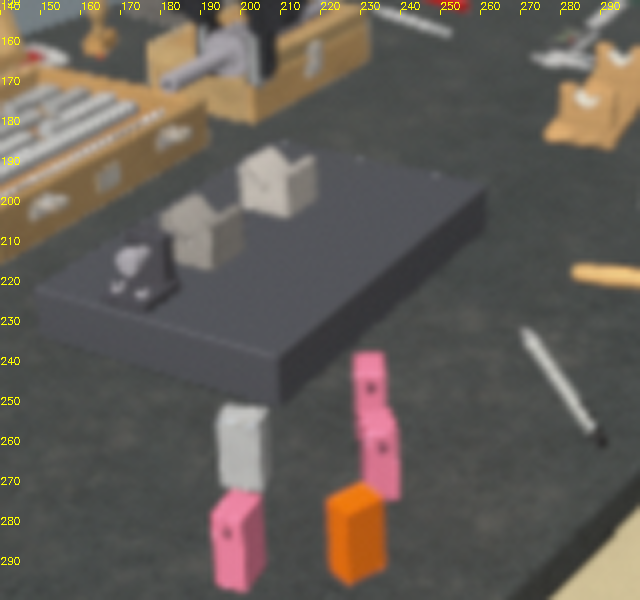

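>>> drive_tool([
  [[0.2, 0.018, 0, -0.0008, 255], [0.25, 0, 0, 0, 255], [0.15, 0, 0, 0, 255], [0.1, 0, 0, 0, 255], [0, 0, 0, 0, 255], [0, 0, 0, 0, 255], [0, 0, 0, 0, 255]],
])

```text
time_s: 23.05
eef_pos: [0.6164, 0.1122, 0.0966]
tcp_rot: [0.467, 0.531, -0.465, 0.532]
contact_force: [0.1, -0.1, -4.1]
opening: 0.0327
```

```bash
python3 - <<'E'
from h import *
togo([.6151,.11,.0575],7.4)
s=snap("wrist","w15")
togo([.6151,.11,.0575],7.4)
n=onz(s,[(257.5,60)],.0805)
crop(s,"w15c",190,0,330,180,4)
E
```

```text
tcp [0.6164 0.1122 0.0966] jaw dir deg 7.51 t 23.05
shift tool (frac) [ 0.391 -0.017  0.021]
turn world deg -0.11 frac of 2rad about tool x 0.0009 qpos7 -0.324
shift after turn [ 0.391 -0.017  0.021]
tcp [0.6164 0.1123 0.0966] jaw dir deg 7.51 t 23.1
shift tool (frac) [ 0.391 -0.017  0.021]
turn world deg -0.11 frac of 2rad about tool x 0.001 qpos7 -0.324
shift after turn [ 0.391 -0.017  0.021]
```

View pics/w15c.png

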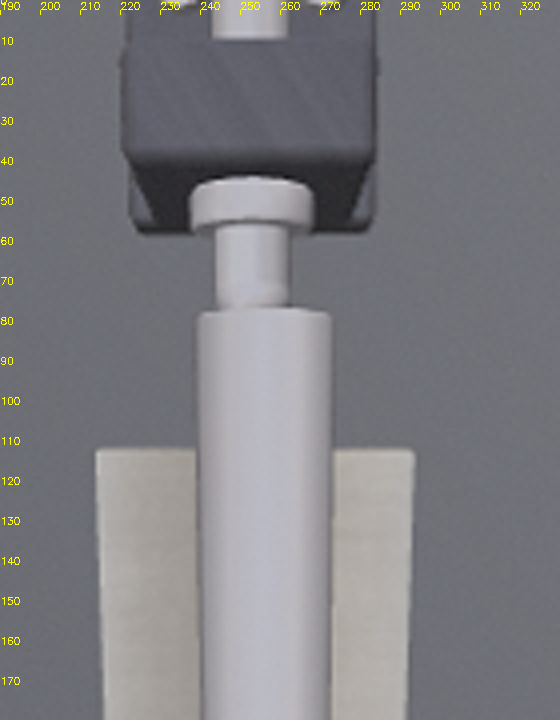

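>>> drive_tool([
  [[0.1, -0.013, 0.025, 0.0009, 255], [0.1, 0, 0, 0, 255], [0.05, 0, 0, 0, 255], [0, 0, 0, 0, 255], [0, 0, 0, 0, 255], [0, 0, 0, 0, 255]],
])

```text
time_s: 23.7
eef_pos: [0.6148, 0.1094, 0.0705]
tcp_rot: [0.467, 0.531, -0.466, 0.531]
contact_force: [-0.4, -0.4, -4.4]
opening: 0.0333
```

```bash
python3 - <<'E'
from h import *
togo([.6151,.11,.0575],7.4);print(r.read_state()["contact_force"])
s=snap("wrist","w16")
crop(s,"w16c",190,0,330,180,4)
E
```

```text
tcp [0.6148 0.1094 0.0705] jaw dir deg 7.41 t 23.7
shift tool (frac) [ 0.13   0.004 -0.005]
turn world deg -0.01 frac of 2rad about tool x 0.0001 qpos7 -0.333
shift after turn [ 0.13   0.004 -0.005]
[-0.36076805 -0.39562721 -4.36786557]
```

View pics/w16c.png

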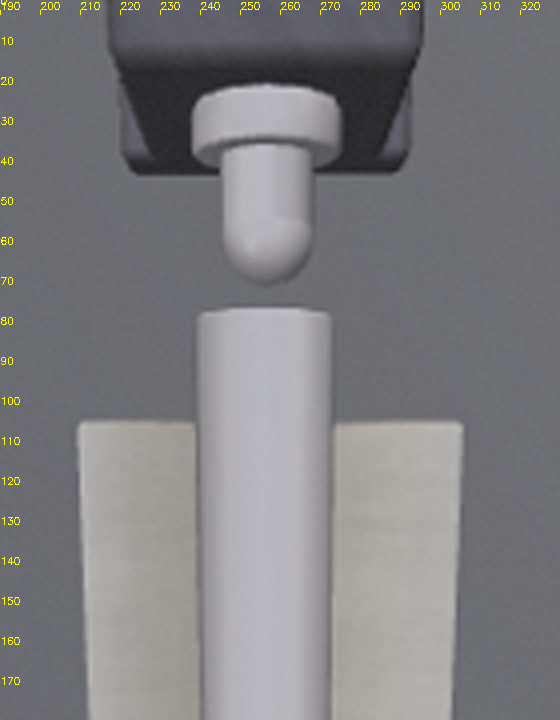

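>>> drive_tool([
  [[0.05, 0.003, 0, 0, 255], [0.04, 0, 0, 0, 255], [0.02, 0, 0, 0, 255], [0, 0, 0, 0, 255], [0, 0, 0, 0, 255]],
])

```text
time_s: 24.25
eef_pos: [0.6146, 0.1092, 0.059]
tcp_rot: [0.467, 0.531, -0.467, 0.531]
contact_force: [-0.4, -0.1, -4.5]
opening: 0.0331
```

>>> drive_tool([
  [[0.015, 0, 0, 0, 255], [0, 0, 0, 0, 255], [0, 0, 0, 0, 255]],
])

```text
time_s: 24.55
eef_pos: [0.6151, 0.1093, 0.0579]
tcp_rot: [0.467, 0.531, -0.466, 0.531]
contact_force: [0.7, 0.3, -4.0]
opening: 0.0332
```

```bash
python3 - <<'E'
from h import *
togo([.6151,.11,.0575],7.4);print(r.read_state()["contact_force"])
s=snap("wrist","w17")
crop(s,"w17c",190,0,330,180,4)
E
```

```text
tcp [0.6151 0.1093 0.0579] jaw dir deg 7.41 t 24.55
shift tool (frac) [ 0.004  0.001 -0.007]
turn world deg -0.01 frac of 2rad about tool x 0.0001 qpos7 -0.339
shift after turn [ 0.004  0.001 -0.007]
[ 0.66338515  0.25778928 -3.96544668]
```

View pics/w17c.png

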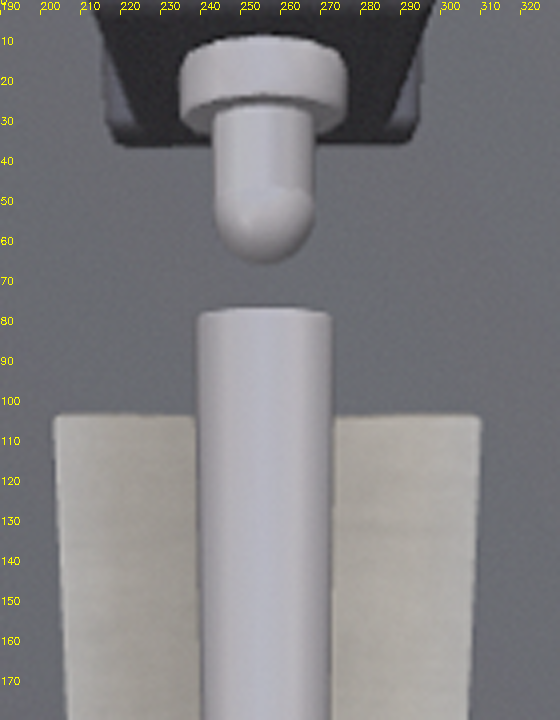

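>>> drive_tool([
  [[0.015, 0, 0, 0, 255], [0, 0, 0, 0, 255], [0, 0, 0, 0, 255]],
])

```text
time_s: 24.9
eef_pos: [0.6154, 0.1094, 0.0574]
tcp_rot: [0.467, 0.531, -0.466, 0.532]
contact_force: [-1.7, -0.4, 5.2]
opening: 0.0327
```

>>> drive_tool([
  [[0.01, 0, 0, 0, 255], [0, 0, 0, 0, 255], [0, 0, 0, 0, 255]],
])

```text
time_s: 25.2
eef_pos: [0.6154, 0.1094, 0.0574]
tcp_rot: [0.467, 0.531, -0.466, 0.532]
contact_force: [-2.1, -1.6, 10.0]
opening: 0.033
```

>>> drive_tool([
  [[-0.012, 0, 0, 0, 255], [0, 0, 0, 0, 140], [0, 0, 0, 0, 120], [0, 0, 0, 0, 60], [0, 0, 0, 0, 60], [0, 0, 0, 0, 60], [-0.15, 0, 0, 0, 60], [-0.4, 0, 0, 0, 60], [-0.5, 0, 0, 0, 0], [-0.5, 0, 0, 0, 0], [-0.3, 0, 0, 0, 0], [0, 0, 0, 0, 0]],
])

```text
time_s: 26.4
eef_pos: [0.6178, 0.111, 0.2494]
tcp_rot: [0.471, 0.529, -0.463, 0.534]
contact_force: [1.2, -0.2, -0.3]
opening: 0.0856
```

>>> drive_tool([
  [[0, 0, 0, 0, 0], [0, 0, 0, 0, 0]],
])

```text
time_s: 26.6
eef_pos: [0.6139, 0.1088, 0.2403]
tcp_rot: [0.466, 0.532, -0.467, 0.531]
contact_force: [-0.5, -0.1, -0.6]
opening: 0.0855
```

```bash
python3 - <<'E'
from h import *
s=snap("wrist","w18");si=snap("side","si18");snap("scene","sc18")
crop(si,"si18c",140,150,270,250,5)
crop(s,"w18c",190,60,330,255,4)
togo([.4487,.3003,.23])
E
```

```text
tcp [0.6139 0.1088 0.2397] jaw dir deg 7.41 t 26.75
shift tool (frac) [ 0.101 -1.391 -2.112]
```

View pics/w18c.png

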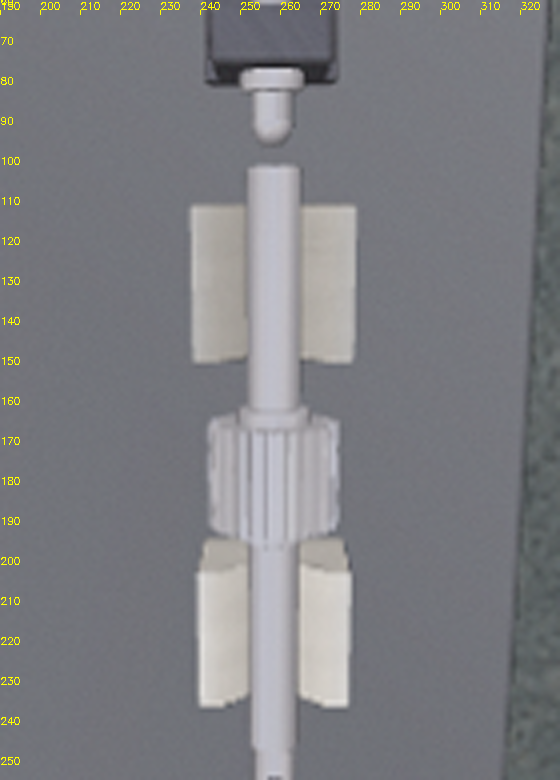

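View pics/si18c.png

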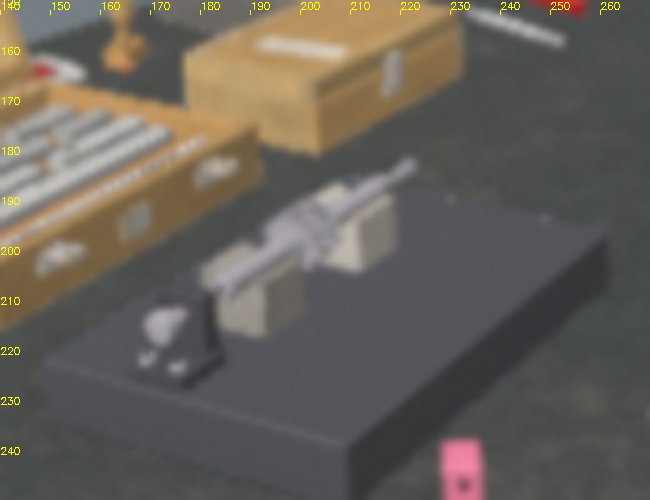

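>>> drive_tool([
  [[0, -0.232, -0.352, 0, 0], [0, -0.232, -0.352, 0, 0], [0, -0.232, -0.352, 0, 0], [0, -0.232, -0.352, 0, 0], [0, -0.232, -0.352, 0, 0], [0, -0.232, -0.352, 0, 0], [0, 0, 0, 0.071, 0], [0, 0, 0, 0.071, 0], [0, 0, 0, 0.071, 0], [0, 0, 0, 0.071, 0], [0, 0, 0, 0.071, 0], [0, 0, 0, 0.071, 0]],
])

```text
time_s: 27.95
eef_pos: [0.449, 0.3003, 0.2403]
tcp_rot: [-0.645, -0.289, 0.646, -0.289]
contact_force: [-0.4, -0.1, 1.0]
opening: 0.0856
```

>>> drive_tool([
  [[0, 0, 0, 0.071, 0], [0, 0, 0, 0.071, 0], [0, 0, 0, 0.071, 0], [0, 0, 0, 0, 135], [0, 0, 0, 0, 135], [0, 0, 0, 0, 135]],
])

```text
time_s: 28.55
eef_pos: [0.4493, 0.3006, 0.241]
tcp_rot: [-0.691, -0.149, 0.692, -0.149]
contact_force: [-0.0, -0.4, 0.5]
opening: 0.0434
```

```bash
python3 - <<'E'
from h import *
s=snap("wrist","w19")
crop(s,"w19c",220,120,300,220,7)
togo([.4487,.3003,.006],-65.8);print(r.read_state()["opening"])
w=load("w18");n=onz(w,[(258,95.5)],.0805)[0];e=onz(w,[(258.5,101.3)],.0855)[0];g=onz(w,[(242,166),(242,192),(274,166),(274,192)],.0825).mean(0);print("gap",(e-n)@V,"gear",g,(g-n)@V,(g-n)@W)
E
```

```text
tcp [0.4493 0.3006 0.241 ] jaw dir deg 114.28 t 28.6
shift tool (frac) [2.35e+00 1.00e-03 6.00e-03]
turn world deg -0.08 frac of 2rad about tool x 0.0007 qpos7 -1.887
shift after turn [2.35e+00 1.00e-03 6.00e-03]
0.04078223634442617
gap 0.005892202462285922 gear [0.61510138 0.10866227 0.0825    ] 0.08636845600131113 0.00012830262400438143
```

View pics/w19.png

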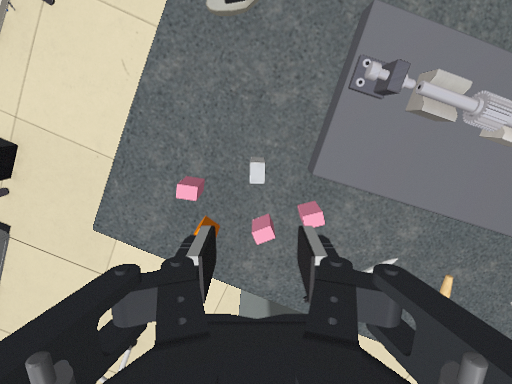

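View pics/w19c.png

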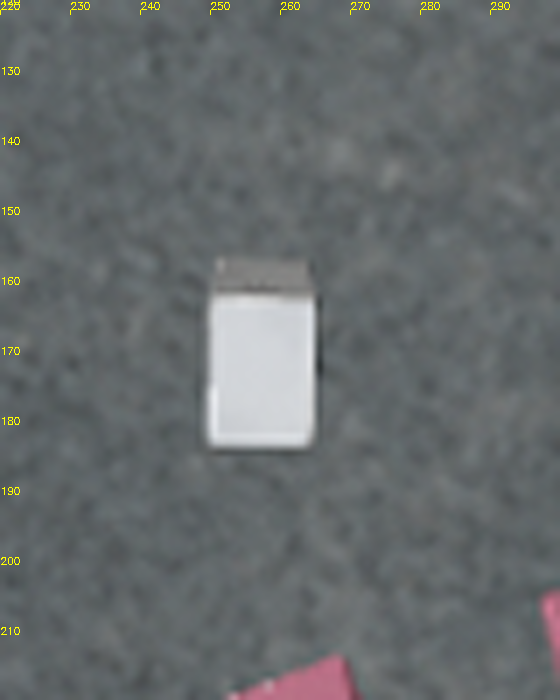

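```bash
python3 - <<'E'
from h import *
s=load("w19")
c=block(s,[(249.6,161.7),(265,161.7),(264.5,183.5),(249.3,183.5)],.048)
togo([c[0],c[1],.006],-65.8)
E
```

```text
edge 0.0183 114.3
edge 0.0266 23.4
edge 0.0184 114.3
edge 0.0266 23.2
ctr [0.4486 0.2999 0.048 ]
tcp [0.4493 0.3006 0.241 ] jaw dir deg 114.28 t 28.6
shift tool (frac) [2.35  0.004 0.008]
turn world deg -0.08 frac of 2rad about tool x 0.0007 qpos7 -1.887
shift after turn [2.35  0.004 0.008]
```

>>> drive_tool([
  [[0.3, 0.004, 0.008, 0.003, 135], [0.4, 0, 0, 0, 135], [0.4, 0, 0, 0, 135], [0.4, 0, 0, 0, 135], [0.2, 0, 0, 0, 135], [0, 0, 0, 0, 135], [0, 0, 0, 0, 135], [0, 0, 0, 0, 135]],
])

```text
time_s: 29.4
eef_pos: [0.4503, 0.3012, 0.0732]
tcp_rot: [0.693, 0.147, -0.691, 0.146]
contact_force: [-0.3, 0.0, 1.5]
opening: 0.0401
```

```bash
python3 - <<'E'
from h import *
s=snap("wrist","w20")
togo([.4486,.2999,.006],-66)
E
```

```text
tcp [0.4503 0.3011 0.0733] jaw dir deg 113.85 t 29.45
shift tool (frac) [0.673 0.005 0.023]
turn world deg 0.15 frac of 2rad about tool x -0.0013 qpos7 -1.962
shift after turn [0.673 0.005 0.023]
```

View pics/w20.png

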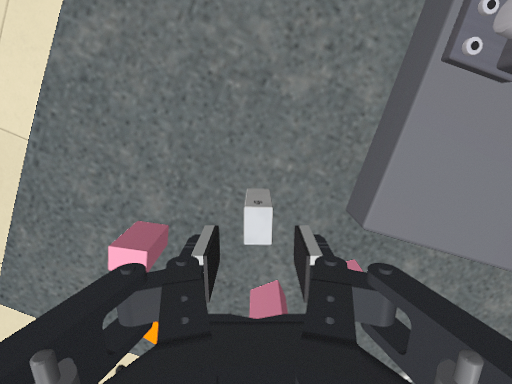

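>>> drive_tool([
  [[0.2, 0.005, 0.02, -0.001, 135], [0.3, 0, 0, 0, 135], [0.17, 0, 0, 0, 135], [0, 0, 0, 0, 135], [0, 0, 0, 0, 135]],
])

```text
time_s: 29.95
eef_pos: [0.4481, 0.2995, 0.0056]
tcp_rot: [0.692, 0.147, -0.691, 0.146]
contact_force: [0.1, -0.8, 0.1]
opening: 0.0401
```

>>> drive_tool([
  [[0, 0, 0, 0, 180], [0, 0, 0, 0, 255], [0, 0, 0, 0, 255], [0, 0, 0, 0, 255], [0, 0, 0, 0, 255], [-0.1, 0, 0, 0, 255], [-0.2, 0, 0, 0, 255], [0, 0, 0, 0, 255], [0, 0, 0, 0, 255]],
], squeeze=60)

```text
time_s: 30.85
eef_pos: [0.4474, 0.2987, 0.0345]
tcp_rot: [0.692, 0.147, -0.692, 0.147]
contact_force: [0.4, -0.7, -1.8]
opening: 0.0177
```

```bash
python3 - <<'E'
from h import *
s=snap("wrist","w21")
togo([.4486,.2999,.006],-66)
E
```

```text
tcp [0.4468 0.2982 0.0338] jaw dir deg 113.95 t 30.9
shift tool (frac) [ 0.278 -0.008 -0.023]
turn world deg 0.05 frac of 2rad about tool x -0.0005 qpos7 -1.982
shift after turn [ 0.278 -0.008 -0.023]
```

View pics/w21.png

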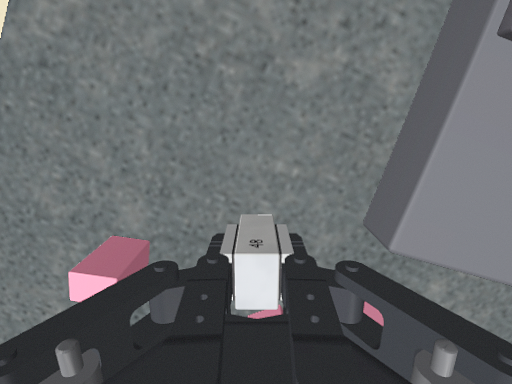

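>>> drive_tool([
  [[-0.4, 0, 0, 0, 255], [-0.4, 0, 0, 0, 255], [-0.4, 0, 0, 0.072, 255], [0, 0, 0, 0.072, 255], [0, 0.42, -0.151, 0, 255], [0, 0.42, -0.151, 0, 255], [0, 0.42, -0.151, 0, 255], [0, 0.42, -0.151, 0, 255], [0, 0.42, -0.151, 0, 255], [0, 0, 0, 0, 255], [0, 0, 0, 0, 255], [0, 0, 0, 0, 255]],
])

```text
time_s: 32.1
eef_pos: [0.5482, 0.1017, 0.1533]
tcp_rot: [-0.705, -0.047, 0.706, -0.046]
contact_force: [-1.1, 0.5, -1.6]
opening: 0.0173
```

```bash
python3 - <<'E'
from h import *
s=snap("wrist","w22")
togo([.549,.100,.0556],-82.6);print(r.read_state()["contact_force"])
E
```

```text
tcp [0.5482 0.1021 0.1536] jaw dir deg 97.62 t 32.15
shift tool (frac) [ 0.98   0.023 -0.007]
turn world deg -0.22 frac of 2rad about tool x 0.0019 qpos7 -1.753
shift after turn [ 0.98   0.023 -0.007]
[ 0.05768573  0.28717797 -2.18692851]
```

View pics/w22.png

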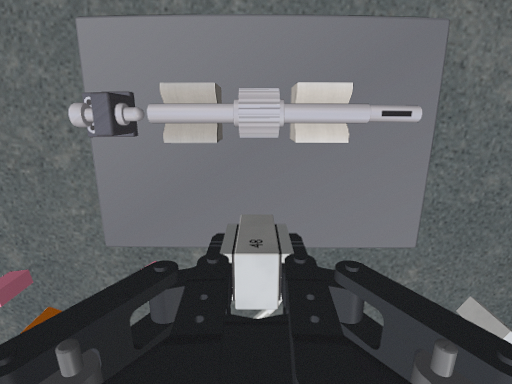

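```bash
python3 - <<'E'
from h import *
s=load("w22")
g=onz(s,[(239,113),(280,113)],.0825);print(g,g.mean(0))
n=onz(s,[(143.5,114)],.0805)[0];e=onz(s,[(149,113.5)],.085)[0];print("gap",(e-n)@V, "gear along",(g.mean(0)-n)@V,"lat",(g.mean(0)-n)@W)
E
```

```text
[[0.61288477 0.12345591 0.0825    ]
 [0.61679186 0.09398135 0.0825    ]] [0.61483831 0.10871863 0.0825    ]
gap 0.005783866346834644 gear along 0.08543448253698725 lat 0.0005778468242822465
```

Consistent. Descend.

>>> drive_tool([
  [[0.3, 0.02, -0.005, 0.0019, 255], [0.3, 0, 0, 0, 255], [0.2, 0, 0, 0, 255], [0.08, 0, 0, 0, 255], [0, 0, 0, 0, 255], [0, 0, 0, 0, 255], [0, 0, 0, 0, 255]],
])

```text
time_s: 32.85
eef_pos: [0.5514, 0.0991, 0.0679]
tcp_rot: [0.707, 0.045, -0.705, 0.045]
contact_force: [-0.1, 0.1, -1.4]
opening: 0.0173
```

```bash
python3 - <<'E'
from h import *
togo([.549,.100,.0556],-82.6);print(r.read_state()["contact_force"])
E
```

```text
tcp [0.5514 0.0991 0.0679] jaw dir deg 97.27 t 32.85
shift tool (frac) [ 0.123 -0.012  0.023]
turn world deg 0.13 frac of 2rad about tool x -0.0012 qpos7 -1.78
shift after turn [ 0.123 -0.012  0.023]
[-0.07338813  0.09061416 -1.4017703 ]
```

>>> drive_tool([
  [[0.06, -0.006, 0.015, -0.001, 255], [0.04, 0, 0, 0, 255], [0.015, 0, 0, 0, 255], [0, 0, 0, 0, 255], [0, 0, 0, 0, 255]],
])

```text
time_s: 33.35
eef_pos: [0.5487, 0.0989, 0.0562]
tcp_rot: [0.706, 0.045, -0.705, 0.045]
contact_force: [-1.6, -0.2, 6.9]
opening: 0.0168
```

>>> drive_tool([
  [[0.01, 0, 0, 0, 255], [0, 0, 0, 0, 255], [0, 0, 0, 0, 255]],
])

```text
time_s: 33.65
eef_pos: [0.5488, 0.0989, 0.0562]
tcp_rot: [0.706, 0.045, -0.705, 0.045]
contact_force: [-4.8, -0.9, 11.8]
opening: 0.0173
```

```bash
python3 - <<'E'
from h import *
togo([.549,.100,.0556],-82.6);print(r.read_state()["contact_force"])
s=snap("wrist","w23")
E
```

```text
tcp [0.5488 0.0989 0.0562] jaw dir deg 97.35 t 33.65
shift tool (frac) [ 0.006 -0.01  -0.004]
turn world deg 0.05 frac of 2rad about tool x -0.0005 qpos7 -1.784
shift after turn [ 0.006 -0.01  -0.004]
[-4.75479444 -0.89911292 11.82556357]
```

View pics/w23.png

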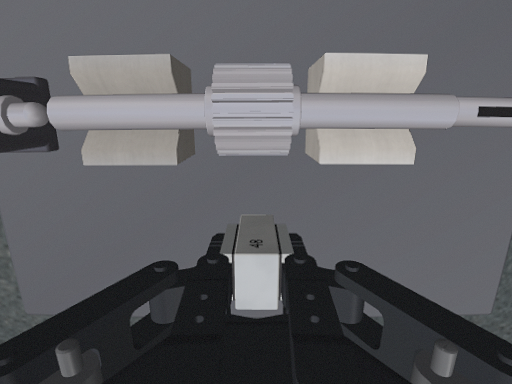

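>>> drive_tool([
  [[-0.015, 0, 0, 0, 255], [0, 0, 0, 0, 190], [0, 0, 0, 0, 170], [0, 0, 0, 0, 120], [0, 0, 0, 0, 120], [0, 0, 0, 0, 120], [-0.15, 0, 0, 0, 120], [-0.4, 0, 0, 0, 120], [-0.5, 0, 0, 0, 120], [-0.5, 0, 0, 0, 120], [-0.3, 0, 0, 0, 120], [0, 0, 0, 0, 120]],
])

```text
time_s: 34.9
eef_pos: [0.5518, 0.0999, 0.2464]
tcp_rot: [0.71, 0.046, -0.701, 0.045]
contact_force: [0.5, -0.1, 0.5]
opening: 0.0452
```

>>> drive_tool([
  [[0, 0, 0, 0, 120], [0, 0, 0, 0, 120], [0, 0, 0, 0, 120]],
])

```text
time_s: 35.2
eef_pos: [0.5474, 0.0984, 0.2382]
tcp_rot: [-0.704, -0.045, 0.707, -0.046]
contact_force: [-0.3, 0.3, 0.5]
opening: 0.0451
```

```bash
python3 - <<'E'
from h import *
s=snap("wrist","w24");si=snap("side","si24");sc=snap("scene","sc24")
crop(si,"si24c",140,150,350,300,3.6)
crop(s,"w24c",120,70,440,250,2.4)
E
```

```text
(no output)
```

View pics/w24c.png

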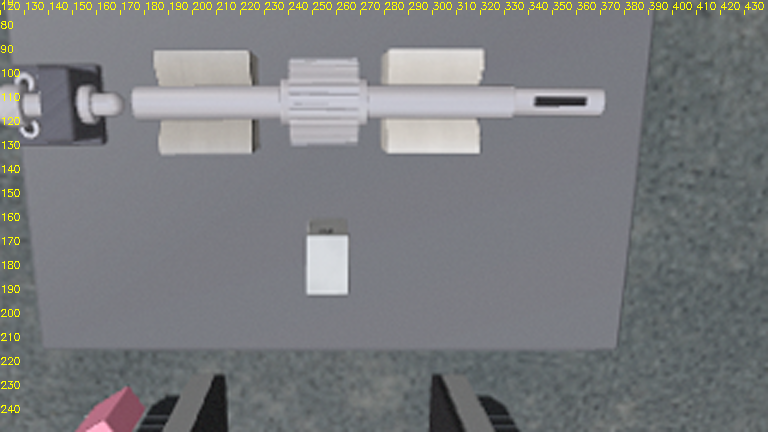

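View pics/si24c.png

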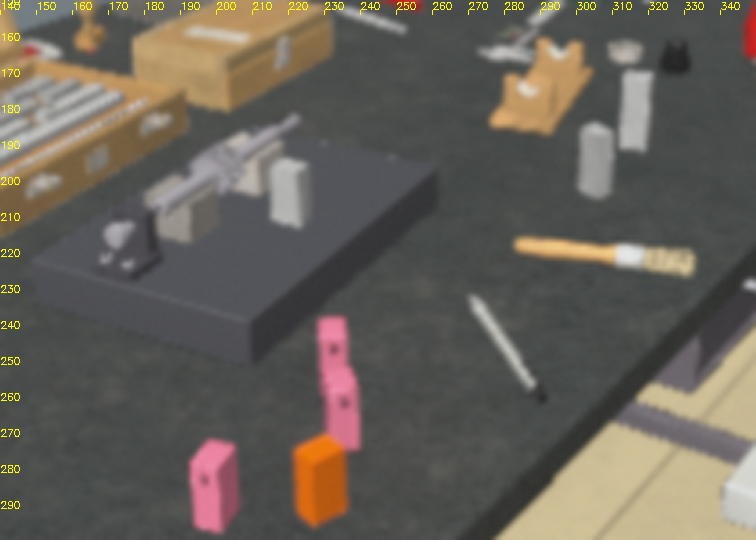

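View pics/sc24.png

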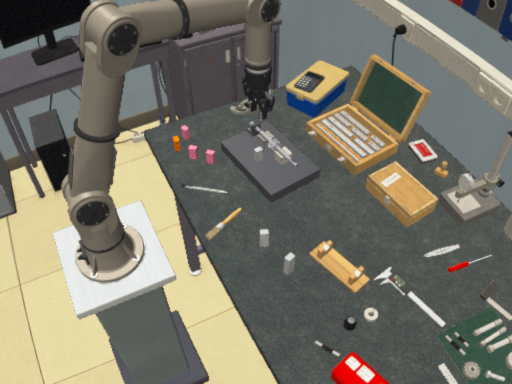

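```bash
python3 - <<'E'
from h import *
s=load("w24")
b=block(s,[(247.8,168),(265,168),(265,192.5),(247.8,192.5)],.098)
g=onz(s,[(239.5,112),(269.5,112)],.0825).mean(0);n=onz(s,[(171,113)],.0805)[0];e=onz(s,[(175.5,112.5)],.085)[0]
print("bar-gear along",(b-g)@V,"lat",(b-g)@W,"clear",-(b-g)@W-.0305,"gap",(e-n)@V)
for c in ([(185,91),(224.5,91),(225,133.5),(187,133.5)],[(281,90.5),(321,90.5),(319.5,133.5),(280.5,133.5)]):
    p=onz(s,c,.084).mean(0);print("block-gear along",(p-g)@V,(p-n)@W)
print(r.hand_in())
E
```

```text
edge 0.0173 97.3
edge 0.0256 7.8
edge 0.0177 97.3
edge 0.0256 6.9
ctr [0.5483 0.0989 0.098 ]
bar-gear along 0.0018482047423861708 lat -0.06747365924007946 clear 0.03697365924007946 gap 0.005901993064416554
block-gear along -0.04958389516439256 0.0001703262629391203
block-gear along 0.04642851272693079 0.0002885900399579519
the job is handed in; nothing more can be done
None
```

The job is done and handed in at about 35 s of the 109 s allowed. No verdict came back.

- **V-blocks:** both stand on the plate in line with the stop's nose, within about 1 mm. Their centres are about 49.6 mm and 46.4 mm either side of mid-gear; midway between gear and journal end is 47 mm.
- **Shaft:** it lies in both grooves with the plain end about 6 mm from the nose. It was lowered straight into the grooves and did not touch the plate.
- **Bar:** the one marked "48" stands upright on the plate on the robot's side, square to the shaft. It is about 37 mm clear of the teeth and 1.8 mm off the middle of the gear along the shaft, which I left as it was.
- **Left alone:** the 62 and 75 mm bars and the pink and orange look-alikes were not moved.

None of the final checks failed or disagreed beyond the 1–2 mm measuring error. The highest outside force in any reading was about 13 N, and the gripper was clear of everything at hand-in.

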